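# Check a weld seam and hang the brackets on the folding hook

## Task

The blue bracket in the cradle still needs its weld checked: take the probe from its holder, run its tip slowly and steadily along the bead over the top of the bracket, from the yellow-marked end to the other, following it closely, and stand the probe back in its holder. Also swing the folded hook on the board fully out and hang every bracket, the blue one after its check and all those standing on the bench, on the hook through their openings. Leave the bottle, tape measure and spanner alone.

Things in the scene. Friction and masses are not known exactly. Their poses are not given: they have to be found in the camera images.
- blue_mid (a point): Blue welded bracket, in the cradle at first: an arch plate 10 mm thick (x) on a foot 52 (x) x 120 (y) x 12 mm; 120 mm high, 0.5 kg. All brackets have this shape. Level top cross-bar 60 mm long (y), 40 mm tall; shoulders slope 45 degrees to the ends. Point: its centre, 60 mm above the foot's underside, in the opening; 20 mm below the cross-bar's underside, 60 mm below its top. z up.
- orange_mid (a point): Orange bracket, same shape, point and axes as the blue one; stands on the bench, may be absent. The opening under each bracket's cross-bar is 84 mm wide (60 mm at its level top) and 68 mm high, from the foot's top to the cross-bar's underside.
- white_mid (a point): White bracket, same shape, point and axes as the blue one; stands on the bench, may be absent.
- green_mid (a point): Green bracket, same shape, point and axes as the blue one; stands on the bench, may be absent.
- seam0 (a point): Start of the dark weld bead that runs over the top edge of the blue bracket: on the bead at the lower end of the yellow-marked shoulder (the bracket's -y end). Axes as the bracket.
- seam1 (a point): On the bead at the upper corner of the yellow-marked shoulder, 26 mm along and 26 mm up from seam0 (straight between).
- seam2 (a point): On the bead at the middle of the cross-bar's top, 30 mm beyond seam1.
- seam3 (a point): On the bead at the cross-bar's other upper corner, 30 mm beyond seam2.
- seam4 (a point): End of the bead, on the far shoulder, 26 mm along and 26 mm down from seam3.
- cradle: Fixed inspection cradle on the bench, dark steel with aluminium rims, 80 x 150 x 16 mm; a pocket 60 x 128 mm, 8 mm deep, its floor 8 mm above the bench, holds the blue bracket's foot. Origin: centre of its underside; y along its length.
- probe_mid (a point): Seam probe, 151 mm long, 0.12 kg, standing tip down in its holder: red round handle 20 mm in diameter (upper 85 mm), black collar 30 mm in diameter and 6 mm thick below it, then a steel shaft 12 mm in diameter, 60 mm long, tapering over the last 16 mm. Point: on its axis, 75 mm from the tip, 9 mm above the handle's lower end. z from tip to handle.
- probe_tip (a point): The probe's tip (on its axis). z runs from tip to handle.
- holder_mouth (a point): Fixed grey holder block 60 x 60 x 70 mm with an 18 mm square hole 66 mm deep from the top. Point: centre of the hole's mouth, on the top face, 70 mm above the bench. Parked, the probe's collar rests on the top face, its tip 60 mm below this point.
- hook (a joint): Angle of the folding wall hook about its upright hinge on the board: 0 folded flat along the board, 1.57 fully out, square to the board, against its stop. A stiff hinge (about 0.15 N m): it stays where it is left.
- hook_root (a point): The hook: a level yellow round bar 12 mm in diameter, 175 mm long, 160 mm above the bench. Point: on the bar's axis at the upright hinge; axes turn with it: y along the bar to its free end, z up. Swings out counter-clockwise from above. Folded, the bar's centre is 30 mm from the board's face; the board's top is 40 mm above the bar. Cross-bars rest on the bar.
- hook_tip (a point): Top of the hook's red-capped upturned end: an upright post 12 mm in diameter at the bar's free end (175 mm from the hinge), its top 36 mm above the bar's axis. Axes as hook_root.
- spray: White closed bottle with blue cap, 60 mm in diameter, 150 mm tall; leave alone. Origin: centre of its underside.
- tape: Black and yellow tape measure, 70 x 38 x 65 mm; leave alone. Origin: centre of its underside.
- spanner: Steel spanner 170 mm long lying on the bench; leave alone. Origin: centre of its underside.
Things that resemble listed ones, but are neither listed nor needed, are in the scene too. Of the things like the part that bears holder_mouth, leave any that is pink; of the rest the larger one is meant. There is more than one size of the part that bears orange_mid; the job needs the smaller.

How it is judged (in metres and radians):
On the way, in this order (a step that is already met when the one before it is completed fails the run):
1. Probe tip at the yellow-marked start of the bead, the blue bracket in the cradle (distance between probe_tip and seam0 below 0.008 m and horizontal distance between blue_mid and cradle below 0.02 m), for 0.15 s.
2. Probe tip at the first upper corner (distance between probe_tip and seam1 below 0.008 m), for 0.15 s.
3. Probe tip at the middle of the cross-bar (distance between probe_tip and seam2 below 0.008 m), for 0.15 s.
4. Probe tip at the second upper corner (distance between probe_tip and seam3 below 0.008 m), for 0.15 s.
5. Probe tip at the far end of the bead (distance between probe_tip and seam4 below 0.008 m), for 0.15 s.
At the end, for the whole second after the job is handed in: Hook out (over 1.35 rad); probe upright in its holder (tip 52 mm deep or more); each bracket present hangs upright (0.35 rad) on the hook, its centre 0-170 mm along the bar from the hinge, within 40 mm sideways and 5 to 25 mm below the bar's axis (14 at rest); all released (value of joint hook above 1.35 rad and horizontal distance between probe_tip and holder_mouth below 0.01 m and z of probe_tip in the frame of holder_mouth between -0.07 and -0.052 m and angle between probe_tip's own z axis and vertical below 0.2 rad and y of blue_mid in the frame of hook_root between 0 and 0.17 m and x of blue_mid in the frame of hook_root between -0.04 and 0.04 m and z of blue_mid in the frame of hook_root between -0.025 and -0.005 m and angle between each of blue_mid, orange_mid, white_mid, green_mid's own z axis and vertical below 0.35 rad and y of orange_mid in the frame of hook_root between 0 and 0.17 m and x of orange_mid in the frame of hook_root between -0.04 and 0.04 m and z of orange_mid in the frame of hook_root between -0.025 and -0.005 m and y of white_mid in the frame of hook_root between 0 and 0.17 m and x of white_mid in the frame of hook_root between -0.04 and 0.04 m and z of white_mid in the frame of hook_root between -0.025 and -0.005 m and y of green_mid in the frame of hook_root between 0 and 0.17 m and x of green_mid in the frame of hook_root between -0.04 and 0.04 m and z of green_mid in the frame of hook_root between -0.025 and -0.005 m); the robot touches nothing.
It fails at once if The bottle, tape measure or spanner is moved more than 40 mm, or the bottle tipped (distance of any of spray, tape, spanner from where it was at the start of the episode above 0.04 m or angle between spray's own z axis and vertical above 0.5 rad).
Of orange, white, green only 1 to 2 are there at a start; the rules pass over those that are not, and their reading is None.
At some moment in a run one of orange, white, green may be knocked a few centimetres aside while the robot is not near it.
It also fails if it takes over 210 s, if anything falls off the work surface, if the arm or the gripper's body presses on something with over 40 N, if the wrist force passes 120 N, or if a joint passes its speed limit or range.

## Robot

A 6-joint arm with a two-finger parallel gripper is mounted at the origin on the work surface. World frame = base frame: x ahead of the robot, y to its left, z up, the work surface at z = 0. Lengths are in mm, angles in rad, forces in N, time in s.
With the tool pointing down it reaches from about 350 to 775 mm from the base axis. Payload 7.3 kg.
Tool frame: the origin (TCP) lies at the very end of the fingers, on their centre line; the grasp point (between the pads) lies 19 mm behind it; z points along the fingers, y is the line along which they close (so a half turn about z gives the same grasp; the last joint's range is limited). The gripper opens to 92 mm and grips with 3 to 60 N. Pads are 19 mm wide; open, the fingers measure 130 mm over their backs; the gripper's body (75 mm by 190 mm) begins 47 mm behind the grasp point.
Start: joints at [-1.464, 0.342, 1.524, -0, 1.275, -0.146], TCP at [131.333, -508.327, 226.741] pointing down, gripper open.
Joint ranges: [-2.53, 2.53], [-0.77, 2.02], [0.04, 2.7], [-1, 4.14], [0.28, 2.66], [-3.11, 3.11]. Speed limits (rad/s): [2.57, 2.57, 3.14, 3.14, 3.14, 3.14].

## Interface

Orientations are given as [roll, pitch, yaw] about the fixed x, y, z axes, in that order (R = Rz(yaw) Ry(pitch) Rx(roll)).
In Python, from plant import * gives the robot as it stands.
- The arm moves only by the tool arm_command, never from a script. Its arguments are lists of equal length, an entry for each row: "gripper": the finger opening in mm, from 0 to 91.8; "dp": the shift along the tool's x, y, z in units of 25 mm (1.0 is 25 mm), a list of three; "twist": the turn about the tool's z in units of 5 degrees (1.0 is 5 degrees). A call has exactly 5 rows; each row shifts and turns the commanded pose from where the row before left it, along the tool's axes as they then stand; what a row does not reach is not made up. A row lasts 1/8 s, in which the tool goes at most 62.5 mm and 10.7 degrees, less where a joint would pass 70% of its speed; a pose out of reach is approached as far as the arm can. A call is refused whole if a number of a shift passes 1 or a number of a turn 1, either way. A call with a gripper value outside its range is refused whole. The fingers move at their own pace and stop on an object; the grip force is fixed at half the most. Time passes only in rows, so rows that do not move let the fingers close, or fill a call up. It gives the time, the measured TCP pose, the force, the opening and the grip force at its end, in the units of the state.
- get_obs(): the state, without advancing time (a new reading comes with each control period).
- capture(name): name is "scene" or "side" or "wrist"; returns the picture (400x640x3 uint8, red, green, blue); there is no depth.
- get_calibration(name): a dict with "mtx" (3x3 intrinsics, pixels), "dist_coeffs" ([k1, k2, p1, p2, k3] as OpenCV has them; the pictures are not rectified), "position" and "attitude" of the camera in the world; the wrist camera has in their place "mount" (4x4, takes a point from camera to tool coordinates, whose origin is the TCP and whose axes are the flange's). Camera axes: x right, y down, z forward; pixel columns grow to the right and rows downward; lengths in mm; the calibration is good to about 2 mm. A picture is of the moment at which its call begins: read the wrist's pose just before it. get_calibration takes no time and is no camera call.
- close_job(): hands the job in; it is judged then, once.
The state is a dict: "time": time; "joint_positions": joint angles; "dq": joint speeds; "tau": joint torques, N m; "tool_pos": TCP position; "tcp_rot": TCP orientation; "contact_force": force on the tool from outside, world axes, zero at the start; "moment": the same for the moment, N m; "grip_width": finger opening in mm; "finger_force": force on a finger pad.
Only numpy, scipy, OpenCV 4.12 (cv2) and the standard library are available. Lean on these libraries where they do the work, as an engineer would, in place of code of your own. Each camera call takes 0.05 s, during which the arm holds its last target. There are 200 camera calls.

## Working session

There is one attempt and no reset: what is moved stays moved. The work goes in short steps, Python scripts to look and compute and a tool call to move; the robot and the scene stay as the last step left them, time stands still between calls to the robot, and variables do not carry over. Pictures are saved under pics/ and viewed, at most 14 in all, crops included, and the job is handed in when it is done.

Besides the shell and the picture viewer there is one more tool, called after "Call:" as name([rows], argument=value, ...), one row to a line, values as JSON. arm_command: Moves the arm, as the interface text tells. Its arguments: {"type":"object","properties":{"gripper":{"type":"array"},"dp":{"type":"array"},"twist":{"type":"array"}},"required":["gripper","dp","twist"]}

```bash
mkdir -p pics; ls; python3 - <<'E'
from plant import *
import cv2,numpy as np
print(get_obs())
for n in ("scene","side","wrist"):
    c=get_calibration(n); print(n,c)
    im=capture(n); cv2.imwrite(f"pics/{n}0.png",im[:,:,::-1])
E
```

```text
pics
{'time': 0.0, 'joint_positions': array([-1.46401777e+00,  3.42717945e-01,  1.52501772e+00, -4.17046335e-05,
        1.27535759e+00, -1.46033663e-01]), 'dq': array([ 2.48469571e-03,  7.57911918e-04,  4.47673464e-04, -3.58007088e-04,
        3.26717344e-05, -4.90371350e-04]), 'tau': array([-1.74886478e-03, -4.31247389e+01, -2.44218242e+01,  7.16342381e-02,
        5.59303060e-02, -1.20354375e-04]), 'tool_pos': array([ 131.26635086, -507.91498425,  226.04718169]), 'tcp_rot': array([-3.14010222e+00, -1.78904827e-04,  2.52824255e-01]), 'contact_force': array([ 0.21917513,  0.44066786, -0.01477041]), 'moment': array([-0.03129228,  0.05405616,  0.01984924]), 'finger_force': 0.0, 'grip_width': 91.76945365919809}
scene {'mtx': array([[495.2991755 ,   0.        , 312.48862928],
       [  0.        , 495.2991755 , 208.34158194],
       [  0.        ,   0.        ,   1.        ]]), 'dist_coeffs': array([-0.14616125,  0.        ,  0.        ,  0.        ,  0.        ]), 'position': array([1141.58646828,  338.83060665, 1146.71445942]), 'attitude': array([-2.50664602,  0.01557706,  2.0209747 ]
[... 291 characters left out ...]
, 979.33152297, 705.37407654]), 'attitude': array([-2.08689671,  0.00893051, -2.91126391])}
wrist {'mtx': array([[288.99529042,   0.        , 322.98050553],
       [  0.        , 288.99529042, 198.81106925],
       [  0.        ,   0.        ,   1.        ]]), 'dist_coeffs': array([-0.05310468,  0.        ,  0.        ,  0.        ,  0.        ]), 'mount': array([[ 1.53002382e-04, -9.63500634e-01, -2.67706006e-01,
         7.18157158e+01],
       [ 9.99999984e-01,  1.22192451e-04,  1.31748540e-04,
        -1.04611841e+00],
       [-9.42281486e-05, -2.67706022e-01,  9.63500637e-01,
        -1.59059827e+02],
       [ 0.00000000e+00,  0.00000000e+00,  0.00000000e+00,
         1.00000000e+00]])}
```

View pics/scene0.png

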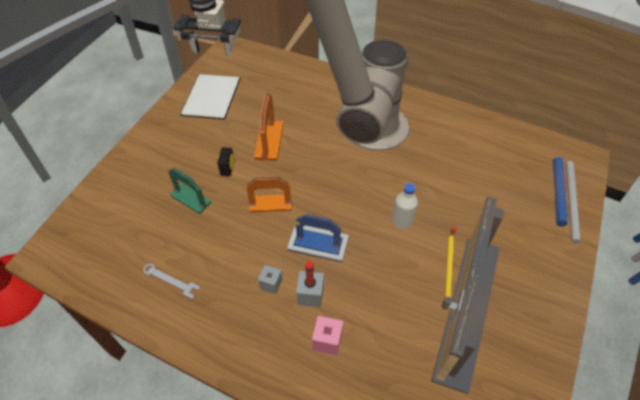

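View pics/side0.png

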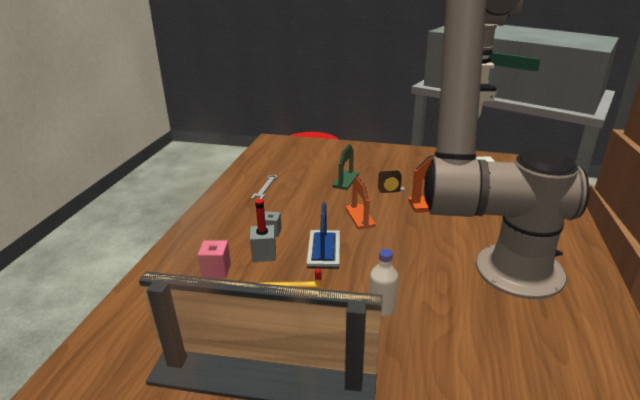

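The scene view shows:
- **Brackets:** green at (189,190), the blue one in its cradle at (319,235), and orange ones at (268,135), which looks larger, and (269,195), which looks smaller.
- **Holders:** large grey with the probe at (310,288), small grey at (270,278), pink at (328,335).
- **Hook:** yellow, folded, with its red tip at (453,230) and hinge near (450,303).
- **Bottle and white bracket:** the bottle is at (405,205). I see no white bracket.

An enlarged crop should confirm these.

```bash
cat > h.py <<'E'
from plant import *
import cv2,numpy as np
from scipy.spatial.transform import Rotation as R
def pose(n,o=None):
    c=get_calibration(n)
    if n=="wrist":
        T=np.eye(4);T[:3,:3]=R.from_euler('xyz',o["tcp_rot"]).as_matrix();T[:3,3]=o["tool_pos"]
        M=T@c["mount"]; return c,M[:3,:3],M[:3,3]
    return c,R.from_euler('xyz',c["attitude"]).as_matrix(),np.array(c["position"])
def ray(n,uv,o=None):
    c,Rm,p=pose(n,o)
    q=cv2.undistortPoints(np.array(uv,float).reshape(-1,1,2),c["mtx"],c["dist_coeffs"]).reshape(-1,2)
    return p,np.c_[q,np.ones(len(q))]@Rm.T
def onz(n,uv,z,o=None):
    p,d=ray(n,uv,o); return p+d*((z-p[2])/d[:,2])[:,None]
def tri(rays):
    A=np.zeros((3,3));b=np.zeros(3)
    for p,d in rays:
        d=d/np.linalg.norm(d);P=np.eye(3)-np.outer(d,d);A+=P;b+=P@p
    return np.linalg.solve(A,b)
def proj(n,X,o=None):
    c,Rm,p=pose(n,o)
    return cv2.projectPoints(np.array(X,float).reshape(-1,1,3),cv2.Rodrigues(Rm.T)[0],-Rm.T@p,c["mtx"],c["dist_coeffs"])[0].reshape(-1,2)
def hsv(im,lo,hi):
    return cv2.inRange(cv2.cvtColor(im,cv2.COLOR_RGB2HSV),np.array(lo),np.array(hi))
def blobs(m,amin=20):
    n,l,s,c=cv2.connectedComponentsWithStats(m)
    return [(s[i,4],s[i,:4].tolist(),c[i].round(1).tolist(),l==i) for i in range(1,n) if s[i,4]>=amin]
COL=dict(orange=((5,180,90),(16,255,255)),green=((65,100,40),(90,255,255)),blue=((105,150,50),(125,255,255)),red=((0,190,80),(3,255,255)),yellow=((22,180,120),(30,255,255)),pink=((160,60,120),(178,200,255)))
E
python3 - <<'E'
from h import *
for n in ("scene","side"):
    im=cv2.imread(f"pics/{n}0.png")[:,:,::-1].copy()
    for k,(a,b) in COL.items():
        for B in blobs(hsv(im,a,b)): print(n,k,B[:3], onz(n,[B[2]],0).round()[0][:2])
    if n=="scene": cv2.imwrite("pics/c1.png",cv2.resize(im[85:385,150:510,::-1],None,fx=2,fy=2,interpolation=cv2.INTER_CUBIC))
    else: cv2.imwrite("pics/c2.png",cv2.resize(im[135:335,170:470,::-1],None,fx=2.6,fy=2.6,interpolation=cv2.INTER_CUBIC))
E
```

```text
scene orange (np.int32(986), [254, 96, 29, 65], [268.9, 136.1]) [ 187. -300.]
scene orange (np.int32(1036), [247, 179, 44, 33], [268.6, 195.9]) [ 403. -181.]
scene green (np.int32(578), [171, 171, 38, 41], [188.0, 193.6]) [ 497. -405.]
scene blue (np.int32(44), [406, 185, 8, 7], [409.2, 187.9]) [199. 183.]
scene blue (np.int32(61), [559, 205, 7, 16], [562.4, 214.1]) [ 95. 630.]
scene blue (np.int32(204), [296, 232, 29, 15], [310.0, 239.1]) [486.  -5.]
scene blue (np.int32(21), [635, 235, 5, 6], [637.3, 237.9]) [ 82. 863.]
scene red (np.int32(1581), [0, 255, 43, 71], [14.9, 296.5]) [1003. -650.]
scene red (np.int32(29), [306, 262, 7, 6], [309.0, 264.6]) [560.  28.]
scene yellow (np.int32(32), [230, 155, 4, 13], [231.8, 160.8]) [ 330. -353.]
scene yellow (np.int32(284), [446, 235, 7, 61], [449.2, 265.9]) [405. 369.]
scene pink (np.int32(889), [312, 316, 31, 38], [326.9, 334.6]) [718. 153.]
side orange (np.int32(595), [409, 158, 23, 55], [419.0, 189.1]) [ 268. -374.]
side orange (np.int32(684), [346, 177, 29, 52], [359.4, 206.4]) [ 439. -222.]
side green (np.int32(514), [490, 53, 50, 17], [514.7, 61.0]) [ -286. -2422.]
side blue (np.int32(543), [313, 210, 21, 50], [323.4, 244.4]) [500.  -3.]
side red (np.int32(194), [290, 132, 48, 7], [315.1, 134.8]) [ 717. -770.]
side red (np.int32(29), [256, 199, 7, 5], [258.9, 201.3]) [ 750. -187.]
side red (np.int32(150), [256, 208, 9, 24], [260.5, 219.4]) [708. -87.]
side red (np.int32(53), [315, 269, 6, 10], [317.5, 273.5]) [485. 120.]
side pink (np.int32(600), [199, 241, 28, 37], [214.8, 256.0]) [762. 109.]
```

View pics/c1.png

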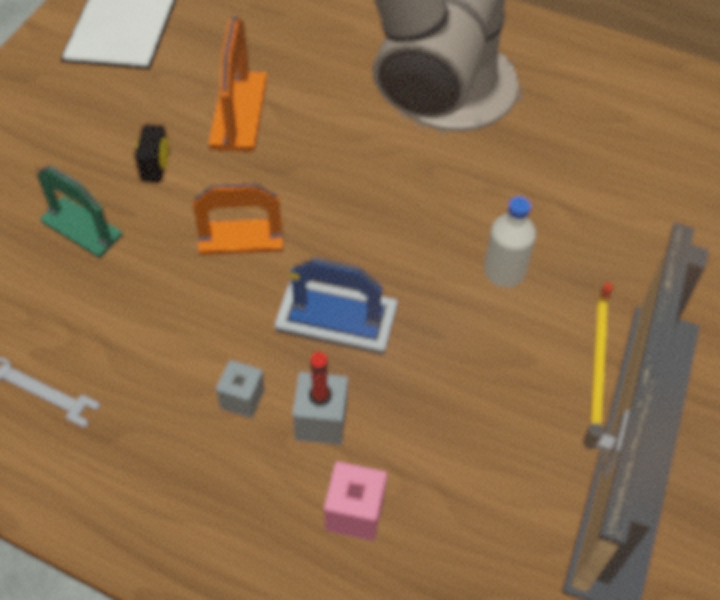

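View pics/c2.png

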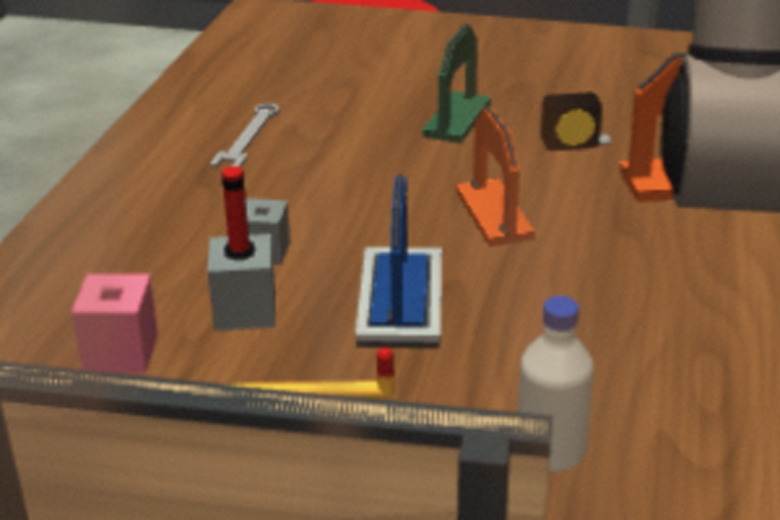

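The crops confirm the parts:
- **Holder:** the larger grey block carries the probe.
- **Orange bracket:** the smaller one, scene (269,195), is clearly shorter than the one near the robot base.
- **Yellow mark:** on the blue bracket it is at scene (297,222), the end towards -y.

I'll move above the middle for a wrist view.

Call:
arm_command([
  [0.87,-0.6,-0.3],
  [0.87,-0.6,-0.3],
  [0.87,-0.6,-0.3],
  [0.87,-0.6,-0.3],
  [0.87,-0.6,-0.3],
], gripper=[91,91,91,91,91], twist=[0,0,0,0,0])

```text
time: 0.78
tool_pos: [218.3, -407.7, 264.3]
tcp_rot: [-3.141, -0.0, 0.253]
contact_force: [-0.3, -0.0, -0.7]
grip_width: 91.1
finger_force: 0.0
```

Call:
arm_command([
  [0.87,-0.6,-0.3],
  [0.87,-0.6,-0.3],
  [0.87,-0.6,-0.3],
  [0.87,-0.6,-0.3],
  [0.87,-0.6,-0.3],
], gripper=[91,91,91,91,91], twist=[0,0,0,0,0])

```text
time: 1.4
tool_pos: [304.8, -307.9, 301.8]
tcp_rot: [-3.141, 0.0, 0.253]
contact_force: [-0.3, -0.2, -0.5]
grip_width: 91.2
finger_force: 0.0
```

Call:
arm_command([
  [0.87,-0.6,0],
  [0.87,-0.6,0],
  [0.87,-0.6,0],
  [0.87,-0.6,0],
  [0.87,-0.6,0],
], gripper=[91,91,91,91,91], twist=[0,0,0,0,0])

```text
time: 2.02
tool_pos: [391.3, -208.1, 301.5]
tcp_rot: [-3.141, 0.0, 0.253]
contact_force: [0.1, 0.4, 0.2]
grip_width: 91.2
finger_force: 0.0
```

Call:
arm_command([
  [0.6,-0.6,0],
  [0.6,-0.6,0],
  [0.6,-0.6,0],
  [0.6,-0.6,0],
  [0.6,-0.6,0],
], gripper=[91,91,91,91,91], twist=[0.6,0.6,0.6,0.6,0.5])

```text
time: 2.65
tool_pos: [454.1, -123.2, 301.5]
tcp_rot: [-3.141, 0.0, -0.002]
contact_force: [-1.3, 1.0, 0.3]
grip_width: 91.0
finger_force: 0.0
```

```bash
python3 - <<'E'
from h import *
o=get_obs(); im=capture("wrist"); cv2.imwrite("pics/w1.png",im[:,:,::-1]); np.save("w1.npy",np.r_[o["tool_pos"],o["tcp_rot"]])
print(o["time"],o["tool_pos"],o["tcp_rot"],o["joint_positions"])
for k,(a,b) in COL.items():
    for B in blobs(hsv(im,a,b)): print(k,B[:3], onz("wrist",[B[2]],0,o).round()[0][:2])
print("hooktip",tri([(p,d[0]) for p,d in (ray("scene",[[453,229.5]]),ray("side",[[317.5,271]]))]))
print("probe top",tri([(p,d[0]) for p,d in (ray("scene",[[309,263]]),ray("side",[[259,200]]))]))
E
```

```text
2.65 [ 454.11406705 -123.17347324  301.50363525] [-3.14148434e+00  4.76494689e-04 -1.70891686e-03] [-4.27893780e-01  1.89643583e-01  1.52501070e+00 -9.93785129e-05
  1.42741702e+00  1.14462571e+00]
orange (np.int32(1012), [311, 164, 81, 51], [350.2, 191.3]) [ 410. -167.]
orange (np.int32(204), [405, 287, 18, 25], [414.1, 298.8]) [ 205. -291.]
orange (np.int32(29), [439, 373, 5, 9], [441.0, 376.1]) [  16. -366.]
red (np.int32(112), [109, 0, 16, 10], [117.2, 3.7]) [694. 179.]
yellow (np.int32(214), [446, 216, 15, 28], [452.9, 229.8]) [ 342. -346.]
hooktip [427.25753035 343.16943862 188.25453303]
probe top [639.47504744  70.73858189 161.08653266]
```

View pics/w1.png

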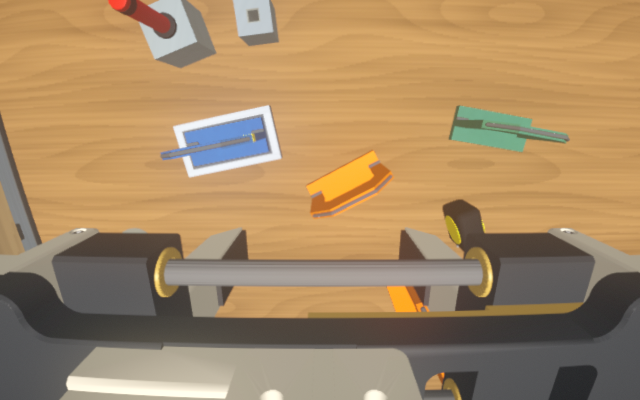

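The wrist view shows:
- **Blue bracket:** in its cradle at (230,142), yellow mark at (255,137).
- **Small orange and green:** (350,185) and (505,130).
- **Probe:** top at (118,2).

The gripper body is wide along its closing direction. I'm moving closer to the probe and cradle.

Call:
arm_command([
  [0.4,-0.8,0],
  [0.4,-0.8,0],
  [0.4,-0.8,0],
  [0.4,-0.8,0],
  [0.4,-0.8,0],
], gripper=[91,91,91,91,91], twist=[0,0,0,0,0])

```text
time: 3.32
tool_pos: [503.9, -23.5, 301.5]
tcp_rot: [3.141, 0.001, 0.0]
contact_force: [0.2, -0.4, -0.6]
grip_width: 91.0
finger_force: 0.0
```

Call:
arm_command([
  [0.4,-0.7,0],
  [0.4,-0.7,0],
  [0.4,-0.7,0],
  [0.4,0,0],
  [0.4,0,0],
], gripper=[91,91,91,91,91], twist=[0,0,0,0,0])

```text
time: 3.95
tool_pos: [554.6, 28.3, 301.6]
tcp_rot: [3.141, 0.0, -0.0]
contact_force: [1.2, -0.1, -0.1]
grip_width: 91.0
finger_force: 0.0
```

```bash
python3 - <<'E'
from h import *
o=get_obs(); im=capture("wrist"); np.save("w2.npy",im)
print(o["time"],o["tool_pos"],o["tcp_rot"])
crop=cv2.resize(im[20:240,170:460,::-1],None,fx=2.7,fy=2.7,interpolation=cv2.INTER_CUBIC); cv2.imwrite("pics/w2.png",crop)
for B in blobs(hsv(im,*COL["red"])): print(B[:3],onz("wrist",[B[2]],161,o).round(1))
w=hsv(im[:240],(0,0,190),(180,40,255))
for B in blobs(w,200):
    r=cv2.minAreaRect(np.argwhere(B[3])[:,::-1].astype(np.float32)); print("rim",B[:3],r); c=cv2.boxPoints(r); P=onz("wrist",c,16,o); print(P.round(1),np.linalg.norm(np.diff(P,axis=0),axis=1).round(1),P.mean(0))
E
```

```text
3.95 [554.60400443  28.32515204 301.61921726] [ 3.14110922e+00  9.64042127e-05 -7.03702653e-05]
rim (np.int32(1405), [479, 10, 109, 31], [529.1, 26.3]) ((533.2188720703125, 25.00737762451172), (107.9050064086914, 27.220495223999023), 1.9305875301361084)
[[ 742.1 -192.9   16. ]
 [ 777.7 -190.5   16. ]
 [ 782.3 -355.1   16. ]
 [ 745.1 -359.9   16. ]] [ 35.7 164.6  37.5] [ 761.80870809 -274.60765779   16.        ]
rim (np.int32(1617), [260, 77, 59, 61], [290.6, 107.7]) ((289.5446472167969, 107.52052307128906), (48.58927917480469, 46.92216873168945), 69.67686462402344)
[[663.4 122.5  16. ]
 [685.5  57.8  16. ]
 [621.3  33.6  16. ]
 [597.5 100.3  16. ]] [68.4 68.6 70.8] [641.92339574  78.55347105  16.        ]
rim (np.int32(1078), [352, 78, 35, 38], [369.4, 96.4]) ((369.6724853515625, 96.5689697265625), (35.29432678222656, 33.633419036865234), 85.2363510131836)
[[680.4 -12.   16. ]
 [684.5 -60.5  16. ]
 [635.3 -67.3  16. ]
 [631.  -17.5  16. ]] [48.6 49.7 50. ] [657.77982422 -39.34582702  16.        ]
rim (np.int32(1126), [275, 172, 102, 51], [327.9, 191.1]) ((325.54052734375, 203.7432403564453), (48.6620979309082, 95.84461212158203), 80.53767395019531)
[[521.  106.2  16. ]
 [546.2 -42.4  16. ]
 [466.9 -58.8  16. ]
 [439.2  96.6  16. ]] [150.7  81.  157.9] [493.31974994  25.40825878  16.        ]
```

View pics/w2.png

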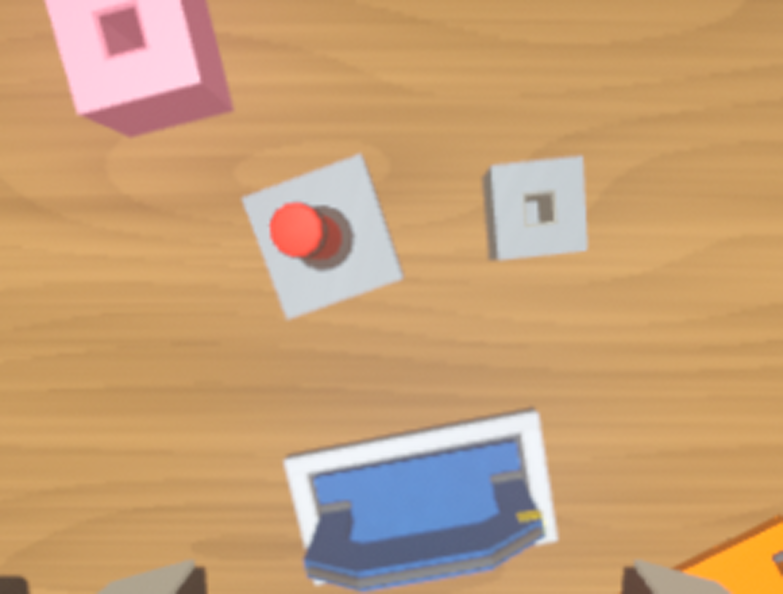

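The crop shows:
- **Probe:** red top at px (280,105), in the larger grey block.
- **Cradle:** rim at (325,190).
- **Bead:** the grey line over the blue top edge, with corners at about px (304,237) and (352,230).
- **Yellow mark:** px (366,211), the -y end.

Next I'll compute the positions.

```bash
python3 - <<'E'
from h import *
o=get_obs(); im=np.load("w2.npy")
f=lambda c:np.array([[170+a/2.7,20+b/2.7] for a,b in c])
print("top",onz("wrist",f([(297,230)]),161,o))
P=onz("wrist",f([(243,198),(360,154),(402,277),(288,319)]),70,o);print("holder",P.round(1),P.mean(0),np.linalg.norm(np.diff(P,axis=0),axis=1))
print("bead",onz("wrist",f([(362,585),(492,566)]),128,o).round(1),onz("wrist",f([(308,567),(540,533)]),102,o).round(1))
P=onz("wrist",f([(285,458),(539,408),(557,540)]),16,o);print("rim",P.round(1),np.linalg.norm(np.diff(P,axis=0),axis=1))
E
```

```text
top [[640.44585497  71.51041138 161.        ]]
holder [[659.4 109.7  70. ]
 [678.8  53.7  70. ]
 [622.4  34.2  70. ]
 [602.5  90.4  70. ]] [640.75159344  71.98627951  70.        ] [59.29390848 59.63865721 59.66229011]
bead [[486.1  52.4 128. ]
 [495.4  -7.1 128. ]] [[484.6  80.6 102. ]
 [502.2 -32.8 102. ]]
rim [[518.9 104.   16. ]
 [548.5 -43.8  16. ]
 [467.8 -58.2  16. ]] [150.74368164  81.95249152]
```

Call:
arm_command([
  [0.69,-0.35,0],
  [0.69,-0.35,0],
  [0.69,-0.35,0],
  [0.69,-0.35,0],
  [0.69,-0.35,0],
], gripper=[91,91,91,91,91], twist=[0,0,0,0,0])

```text
time: 4.62
tool_pos: [640.9, 71.8, 301.5]
tcp_rot: [3.141, 0.0, -0.001]
contact_force: [0.3, 0.9, 0.1]
grip_width: 91.0
finger_force: 0.0
```

Call:
arm_command([
  [0,0,0.8],
  [0,0,0.8],
  [0,0,0.8],
  [0,0,0.8],
  [0,0,0.8],
], gripper=[60,60,60,60,60], twist=[0,0,0,0,0])

```text
time: 5.25
tool_pos: [640.3, 71.5, 200.9]
tcp_rot: [3.141, 0.0, -0.001]
contact_force: [-0.4, -0.1, -0.1]
grip_width: 60.0
finger_force: 0.0
```

Call:
arm_command([
  [0,0,0.8],
  [0,0,0.8],
  [0,0,0.8],
  [0,0,0.8],
  [0,0,0.6],
], gripper=[60,60,60,60,60], twist=[0,0,0,0,0])

```text
time: 5.88
tool_pos: [640.1, 71.6, 105.6]
tcp_rot: [3.141, 0.001, -0.001]
contact_force: [-1.2, 0.8, 0.4]
grip_width: 60.0
finger_force: 0.0
```

Call:
arm_command([
  [0,0,0],
  [0,0,0],
  [0,0,0],
  [0,0,0],
  [0,0,0],
], gripper=[10,10,10,10,10], twist=[0,0,0,0,0])

```text
time: 6.5
tool_pos: [640.4, 72.3, 107.1]
tcp_rot: [3.141, -0.001, -0.0]
contact_force: [-0.6, 0.5, 1.3]
grip_width: 19.7
finger_force: 30.0
```

Call:
arm_command([
  [0,0,0],
  [0,0,0],
  [0,0,0],
  [0,0,0],
  [0,0,0],
], gripper=[10,10,10,10,10], twist=[0,0,0,0,0])

```text
time: 7.12
tool_pos: [640.4, 72.3, 107.1]
tcp_rot: [3.142, -0.001, -0.0]
contact_force: [-0.3, 0.7, 4.8]
grip_width: 19.8
finger_force: 30.0
```

Call:
arm_command([
  [0,0,-0.3],
  [0,0,-0.6],
  [0,0,-0.7],
  [0,0,-0.7],
  [0,0,-0.7],
], gripper=[10,10,10,10,10], twist=[0,0,0,0,0])

```text
time: 7.75
tool_pos: [640.4, 72.3, 183.5]
tcp_rot: [3.141, -0.001, -0.0]
contact_force: [0.6, 0.0, -1.1]
grip_width: 19.7
finger_force: 30.0
```

Call:
arm_command([
  [0,0,-0.6],
  [0,0,-0.6],
  [0,0,-0.6],
  [0,0,-0.6],
  [0,0,-0.6],
], gripper=[10,10,10,10,10], twist=[0,0,0,0,0])

```text
time: 8.38
tool_pos: [640.2, 72.3, 257.6]
tcp_rot: [3.142, 0.0, -0.0]
contact_force: [-0.5, 0.1, -1.0]
grip_width: 19.5
finger_force: 30.0
```

Call:
arm_command([
  [-0.56,0.42,0],
  [-0.56,0.42,0],
  [-0.56,0.42,0],
  [-0.56,0.42,0],
  [-0.56,0.42,0],
], gripper=[10,10,10,10,10], twist=[0,0,0,0,0])

```text
time: 9.0
tool_pos: [569.8, 19.5, 257.2]
tcp_rot: [3.141, -0.0, -0.0]
contact_force: [0.3, 0.3, -0.3]
grip_width: 19.4
finger_force: 30.0
```

Call:
arm_command([
  [-0.56,0.42,0],
  [-0.56,0.42,0],
  [-0.56,0.42,0.4],
  [-0.56,0.42,0.4],
  [-0.56,0.42,0.4],
], gripper=[10,10,10,10,10], twist=[0,0,0,0,0])

```text
time: 9.62
tool_pos: [499.8, -33.0, 227.0]
tcp_rot: [3.141, -0.0, -0.0]
contact_force: [0.4, 0.2, -0.0]
grip_width: 19.2
finger_force: 30.0
```

```bash
python3 - <<'E'
from h import *
o=get_obs(); print(o["tool_pos"],o["tcp_rot"],o["contact_force"])
S=[]
for n in ("scene","side"):
    im=capture(n); np.save(n+"3.npy",im)
    tip=o["tool_pos"]-[0,0,97]
    q=proj(n,[tip,[500.7,-32.1,102],[491.5,23.1,128],[482.3,78.3,102],[496.5,-6.5,128],[486.5,52.7,128]]);print(n,q.round(1))
    u,v=q[1].astype(int); c=im[v-60:v+40,u-60:u+60,::-1]; c=cv2.resize(c,None,fx=4,fy=4,interpolation=cv2.INTER_CUBIC); S.append(c)
    print("origin",u-60,v-60)
cv2.imwrite("pics/s3.png",cv2.resize(np.vstack(S),None,fx=.75,fy=.75))
E
```

```text
[499.80834157 -32.97053957 226.98474457] [ 3.14137248e+00 -3.82438920e-04 -1.84277588e-04] [ 0.44473131  0.15580132 -0.00676788]
scene [[296.9 211.5]
 [297.5 218.2]
 [318.2 217.2]
 [339.4 228. ]
 [306.8 214.6]
 [329.7 219.8]]
origin 237 158
side [[325.6 196.4]
 [325.2 205.9]
 [323.7 208.2]
 [322.3 229.3]
 [324.5 202.2]
 [322.9 214.5]]
origin 265 145
```

View pics/s3.png

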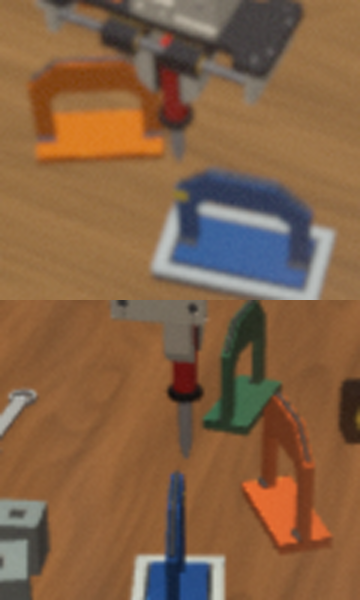

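The probe tip is at scene (296,211) and side (327,197), about 1 px from prediction, and 28 mm above seam0. I'll lower it near seam0 and check with the wrist camera.

Call:
arm_command([
  [0.06,0,0.2],
  [0,0,0.2],
  [0,0,0.2],
  [0,0,0.15],
  [0,0,0.1],
], gripper=[10,10,10,10,10], twist=[0,0,0,0,0])

```text
time: 10.35
tool_pos: [501.7, -32.5, 205.1]
tcp_rot: [3.142, 0.0, -0.0]
contact_force: [0.4, -0.1, -0.6]
grip_width: 19.6
finger_force: 30.0
```

```bash
python3 - <<'E'
from h import *
o=get_obs(); print(o["tool_pos"],o["tcp_rot"],o["contact_force"])
im=capture("wrist")
tip=o["tool_pos"]-[0,0,97]
print(proj("wrist",[tip,[500.7,-32.1,102],[496.5,-6.5,128],[491.5,23.1,128],[486.5,52.7,128],[482.3,78.3,102]],o).round(1))
c1=cv2.resize(im[110:290,200:400,::-1],None,fx=3,fy=3,interpolation=cv2.INTER_CUBIC)
cv2.imwrite("pics/w3.png",c1)
E
```

```text
[501.66078325 -32.52273184 205.13843145] [ 3.14159043e+00  2.62677243e-04 -1.43012742e-04] [ 0.41839284 -0.08649338 -0.60480064]
[[324.  199.2]
 [323.5 198.5]
 [293.8 211.2]
 [259.8 216.7]
 [226.5 222.1]
 [209.3 216.8]]
```

View pics/w3.png

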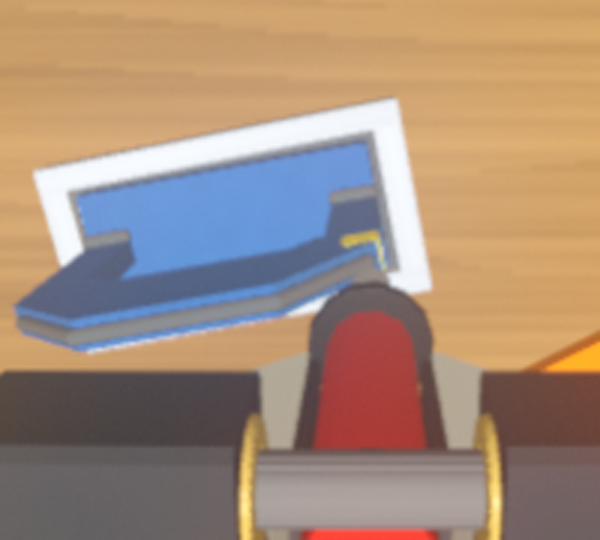

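In the wrist crop the tip is at px (326,201), with seam1 near (293,210) and seam3 near (225,221). That calls for about +1 mm in x and +2.5 mm in y. Starting the bead run.

Call:
arm_command([
  [0.03,-0.05,0.05],
  [0.01,-0.05,0.05],
  [0,0,0.05],
  [0,0,0],
  [0,0,0],
], gripper=[10,10,10,10,10], twist=[0,0,0,0,0])

```text
time: 11.02
tool_pos: [502.7, -30.2, 201.8]
tcp_rot: [3.141, -0.0, -0.0]
contact_force: [0.3, -0.1, -1.8]
grip_width: 19.5
finger_force: 30.0
```

Call:
arm_command([
  [-0.017,-0.103,-0.104],
  [-0.017,-0.103,-0.104],
  [-0.017,-0.103,-0.104],
  [-0.017,-0.103,-0.104],
  [-0.017,-0.103,-0.104],
], gripper=[10,10,10,10,10], twist=[0,0,0,0,0])

```text
time: 11.65
tool_pos: [500.5, -17.1, 214.9]
tcp_rot: [3.141, -0.0, -0.0]
contact_force: [0.1, -0.8, -1.7]
grip_width: 19.4
finger_force: 30.0
```

Call:
arm_command([
  [-0.017,-0.103,-0.104],
  [-0.017,-0.103,-0.104],
  [-0.017,-0.103,-0.104],
  [-0.017,-0.103,-0.104],
  [-0.017,-0.103,-0.104],
], gripper=[10,10,10,10,10], twist=[0,0,0,0,0])

```text
time: 12.28
tool_pos: [498.2, -4.0, 227.8]
tcp_rot: [-3.141, 0.0, -0.0]
contact_force: [-0.0, -0.3, -1.1]
grip_width: 19.8
finger_force: 30.0
```

```bash
python3 - <<'E'
from h import *
o=get_obs(); print(o["tool_pos"],o["contact_force"])
im=capture("wrist")
tip=o["tool_pos"]-[0,0,97]
print(proj("wrist",[tip,[500.7,-32.1,102],[496.5,-6.5,128],[491.5,23.1,128],[486.5,52.7,128],[482.3,78.3,102]],o).round(1))
c1=cv2.resize(im[110:290,200:400,::-1],None,fx=3,fy=3,interpolation=cv2.INTER_CUBIC)
cv2.imwrite("pics/w4.png",c1)
E
```

```text
[498.24396672  -3.98164276 227.77594241] [-0.00335954 -0.31255736 -1.06579338]
[[324.  199.2]
 [351.7 189.2]
 [326.7 200.2]
 [295.1 205.4]
 [263.9 210.4]
 [244.4 206.6]]
```

View pics/w4.png

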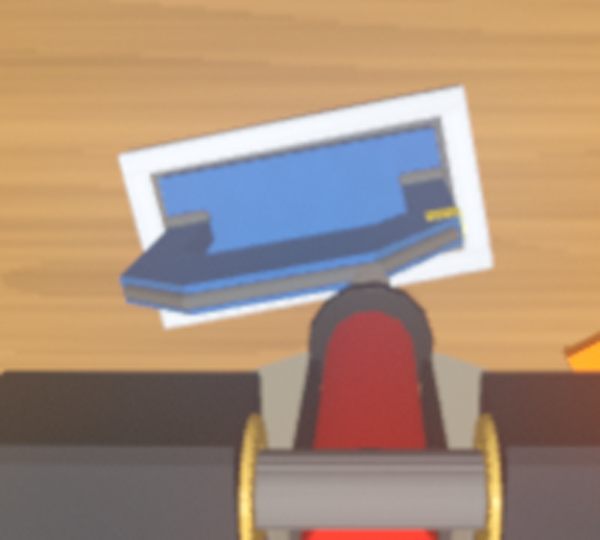

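The tip sits on the bead at the first upper corner, crop (378,270). I'll continue along the bar and down the far shoulder.

Call:
arm_command([
  [-0.02,-0.118,0],
  [-0.02,-0.118,0],
  [-0.02,-0.118,0],
  [-0.02,-0.118,0],
  [-0.02,-0.118,0],
], gripper=[10,10,10,10,10], twist=[0,0,0,0,0])

```text
time: 12.95
tool_pos: [495.9, 10.6, 227.7]
tcp_rot: [3.142, 0.0, -0.0]
contact_force: [0.3, 0.0, -1.8]
grip_width: 19.5
finger_force: 30.0
```

Call:
arm_command([
  [-0.02,-0.118,0],
  [-0.02,-0.118,0],
  [-0.02,-0.118,0],
  [-0.02,-0.118,0],
  [-0.02,-0.118,0],
], gripper=[10,10,10,10,10], twist=[0,0,0,0,0])

```text
time: 13.58
tool_pos: [493.4, 25.3, 227.7]
tcp_rot: [3.142, -0.0, -0.0]
contact_force: [-1.1, -0.1, -1.5]
grip_width: 19.6
finger_force: 30.0
```

Call:
arm_command([
  [-0.02,-0.118,0],
  [-0.02,-0.118,0],
  [-0.02,-0.118,0],
  [-0.02,-0.118,0],
  [-0.02,-0.118,0],
], gripper=[10,10,10,10,10], twist=[0,0,0,0,0])

```text
time: 14.2
tool_pos: [490.9, 40.1, 227.7]
tcp_rot: [3.141, 0.0, -0.0]
contact_force: [0.3, 0.7, -1.4]
grip_width: 19.4
finger_force: 30.0
```

Call:
arm_command([
  [-0.02,-0.118,0],
  [-0.02,-0.118,0],
  [-0.02,-0.118,0],
  [-0.02,-0.118,0],
  [-0.02,-0.118,0],
], gripper=[10,10,10,10,10], twist=[0,0,0,0,0])

```text
time: 14.82
tool_pos: [488.4, 54.8, 227.7]
tcp_rot: [3.141, 0.0, -0.0]
contact_force: [-0.1, 0.4, -1.4]
grip_width: 19.5
finger_force: 30.0
```

Call:
arm_command([
  [-0.017,-0.103,0.104],
  [-0.017,-0.103,0.104],
  [-0.017,-0.103,0.104],
  [-0.017,-0.103,0.104],
  [-0.017,-0.103,0.104],
], gripper=[10,10,10,10,10], twist=[0,0,0,0,0])

```text
time: 15.45
tool_pos: [486.3, 67.7, 214.5]
tcp_rot: [3.142, 0.0, -0.0]
contact_force: [-0.3, -0.1, -1.3]
grip_width: 19.5
finger_force: 30.0
```

Call:
arm_command([
  [-0.017,-0.103,0.104],
  [-0.017,-0.103,0.104],
  [-0.017,-0.103,0.104],
  [-0.017,-0.103,0.104],
  [-0.017,-0.103,0.104],
], gripper=[10,10,10,10,10], twist=[0,0,0,0,0])

```text
time: 16.08
tool_pos: [484.2, 80.5, 201.5]
tcp_rot: [3.142, -0.0, -0.0]
contact_force: [-0.0, 0.1, -1.2]
grip_width: 19.6
finger_force: 30.0
```

Call:
arm_command([
  [0,0,0],
  [0,0,0],
  [0,0,0],
  [0,0,0],
  [0,0,0],
], gripper=[10,10,10,10,10], twist=[0,0,0,0,0])

```text
time: 16.7
tool_pos: [484.2, 80.3, 201.7]
tcp_rot: [3.142, -0.0, -0.0]
contact_force: [0.5, 0.2, -0.5]
grip_width: 19.4
finger_force: 30.0
```

```bash
python3 - <<'E'
from h import *
o=get_obs(); print(o["tool_pos"],o["contact_force"])
im=capture("wrist")
tip=o["tool_pos"]-[0,0,97]
print(proj("wrist",[tip,[500.7,-32.1,102],[496.5,-6.5,128],[491.5,23.1,128],[486.5,52.7,128],[482.3,78.3,102]],o).round(1))
c1=cv2.resize(im[110:230,290:450,::-1],None,fx=3,fy=3,interpolation=cv2.INTER_CUBIC)
cv2.imwrite("pics/w5.png",c1)
E
```

```text
[484.21150327  80.32621237 201.71373924] [ 0.52371943  0.1758725  -0.50924083]
[[324.  199.3]
 [445.8 181.2]
 [427.8 192.6]
 [392.3 198.3]
 [356.9 204.1]
 [326.1 200.4]]
```

View pics/w5.png

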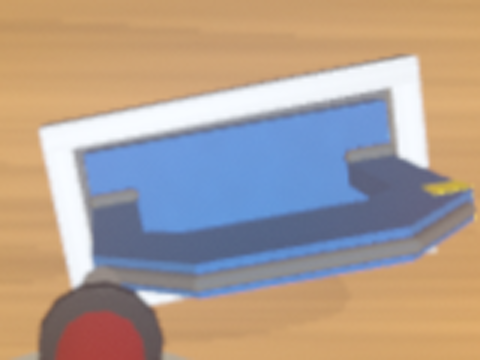

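The tip is at the far end of the bead, so the run is complete. Now the probe goes back in its holder at (640.4, 72.3).

Call:
arm_command([
  [0,0,-0.5],
  [0,0,-0.5],
  [0,0,-0.5],
  [0,0,-0.5],
  [0,0,-0.4],
], gripper=[10,10,10,10,10], twist=[0,0,0,0,0])

```text
time: 17.38
tool_pos: [484.3, 80.4, 262.8]
tcp_rot: [3.142, -0.001, -0.0]
contact_force: [-0.5, 0.4, -1.3]
grip_width: 19.4
finger_force: 30.0
```

Call:
arm_command([
  [0.65,0.06,0],
  [0.65,0.06,0],
  [0.65,0.06,0],
  [0.65,0.06,0],
  [0.65,0.08,0],
], gripper=[10,10,10,10,10], twist=[0,0,0,0,0])

```text
time: 18.0
tool_pos: [565.9, 72.3, 261.9]
tcp_rot: [3.141, 0.0, -0.0]
contact_force: [0.5, -0.3, -1.0]
grip_width: 19.8
finger_force: 30.0
```

Call:
arm_command([
  [0.65,0,0],
  [0.65,0,0],
  [0.65,0,0],
  [0.65,0,0],
  [0.4,0,0],
], gripper=[10,10,10,10,10], twist=[0,0,0,0,0])

```text
time: 18.62
tool_pos: [640.9, 72.3, 261.5]
tcp_rot: [3.141, 0.001, -0.0]
contact_force: [-0.4, -0.2, -1.6]
grip_width: 19.5
finger_force: 30.0
```

Call:
arm_command([
  [0,0,0.8],
  [0,0,0.8],
  [0,0,0.8],
  [0,0,0.3],
  [0,0,0],
], gripper=[10,10,10,10,10], twist=[0,0,0,0,0])

```text
time: 19.25
tool_pos: [640.3, 72.3, 194.1]
tcp_rot: [3.142, 0.001, -0.0]
contact_force: [0.7, -1.0, -1.2]
grip_width: 19.5
finger_force: 30.0
```

Call:
arm_command([
  [0,0,0.4],
  [0,0,0.4],
  [0,0,0.4],
  [0,0,0.4],
  [0,0,0.4],
], gripper=[10,10,10,10,10], twist=[0,0,0,0,0])

```text
time: 19.88
tool_pos: [640.4, 72.3, 143.4]
tcp_rot: [3.142, 0.0, -0.0]
contact_force: [1.1, -0.1, -2.1]
grip_width: 19.2
finger_force: 30.0
```

Call:
arm_command([
  [0,0,0.4],
  [0,0,0.4],
  [0,0,0.4],
  [0,0,0.2],
  [0,0,0.03],
], gripper=[10,10,10,10,10], twist=[0,0,0,0,0])

```text
time: 20.5
tool_pos: [640.3, 72.3, 108.1]
tcp_rot: [3.141, 0.0, -0.0]
contact_force: [1.1, -1.1, -1.2]
grip_width: 19.2
finger_force: 30.0
```

Call:
arm_command([
  [0,0,0],
  [0,0,0],
  [0,0,0],
  [0,0,0],
  [0,0,0],
], gripper=[10,60,60,60,60], twist=[0,0,0,0,0])

```text
time: 21.12
tool_pos: [640.5, 72.3, 108.6]
tcp_rot: [3.141, -0.0, -0.0]
contact_force: [-0.4, 0.7, -0.6]
grip_width: 54.7
finger_force: 0.0
```

Call:
arm_command([
  [0,0,-0.5],
  [0,0,-1],
  [0,0,-1],
  [0,0,-1],
  [0,0,-1],
], gripper=[60,60,60,60,60], twist=[0,0,0,0,0])

```text
time: 21.75
tool_pos: [640.5, 72.3, 222.9]
tcp_rot: [3.141, -0.001, -0.0]
contact_force: [0.4, 0.7, -0.5]
grip_width: 60.1
finger_force: 0.0
```

Call:
arm_command([
  [-0.9,-0.9,-0.8],
  [-0.9,-0.9,-0.8],
  [-0.9,-0.9,-0.8],
  [-0.9,-0.9,-0.8],
  [-0.9,-0.9,-0.8],
], gripper=[60,60,60,60,60], twist=[-1,-1,-1,-1,-1])

```text
time: 22.38
tool_pos: [510.1, 163.5, 322.6]
tcp_rot: [3.141, -0.001, 0.439]
contact_force: [0.2, 0.0, 0.7]
grip_width: 59.8
finger_force: 0.0
```

```bash
python3 - <<'E'
from h import *
o=get_obs(); print(o["time"],o["tool_pos"],o["tcp_rot"],o["joint_positions"].round(2))
im=capture("wrist"); np.save("w6.npy",im); np.save("o6.npy",np.r_[o["tool_pos"],o["tcp_rot"]])
cv2.imwrite("pics/w6.png",im[:,:,::-1])
E
```

```text
22.375 [510.12959845 163.52808413 322.6149459 ] [ 3.14123569e+00 -1.33181924e-03  4.39190874e-01] [0.17 0.31 1.31 0.   1.52 1.3 ]
```

View pics/w6.png

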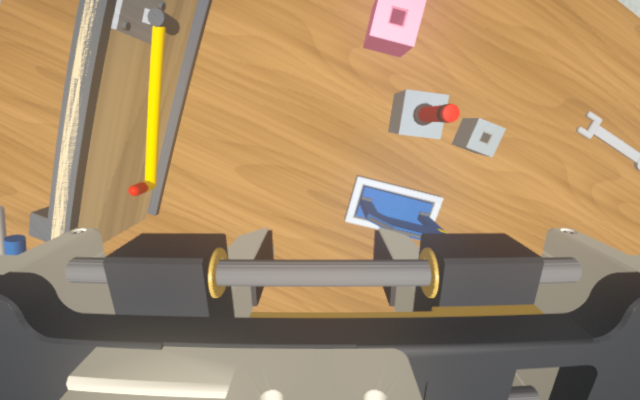

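The probe is standing in its holder again at px (425,113). The hook runs from its hinge at (157,17) to the bar end at (150,183), with the red post top near (134,190).

```bash
python3 - <<'E'
from h import *
im=np.load("w6.npy");p=np.load("o6.npy");o=dict(tool_pos=p[:3],tcp_rot=p[3:])
for k in ("red","yellow"):
    for B in blobs(hsv(im,(0,190,80) if k=="red" else COL[k][0],(5,255,255) if k=="red" else COL[k][1])):
        print(k,B[:3])
        if k=="yellow" and B[0]>300:
            r=cv2.minAreaRect(np.argwhere(B[3])[:,::-1].astype(np.float32)); c=cv2.boxPoints(r); c=c[np.argsort(c[:,1])]
            print(onz("wrist",[c[:2].mean(0),c[2:].mean(0)],160,o).round(1))
print("post top",onz("wrist",[[133.5,190]],196,o),"post",onz("wrist",[[150,184]],160,o),"hinge",onz("wrist",[[157,17]],165,o))
q=[(ray("scene",[[453,229.5]])),ray("side",[[317.5,271]])]
E
```

```text
red (np.int32(69), [129, 186, 10, 9], [133.8, 190.0])
yellow (np.int32(1888), [145, 26, 20, 164], [153.8, 104.5])
[[588.5 388.1 160. ]
 [418.4 346.6 160. ]]
post top [[427.89220397 344.07574298 196.        ]] post [[424.93170071 346.55095459 160.        ]] hinge [[596.04117264 389.17396453 165.        ]]
```

Call:
arm_command([
  [0,-0.8,0],
  [0,-0.8,0],
  [0,-0.8,0],
  [0,-0.8,0],
  [0,-0.8,0],
], gripper=[45,45,45,45,45], twist=[0,0,0,0,0])

```text
time: 23.05
tool_pos: [468.3, 255.0, 320.2]
tcp_rot: [-3.142, 0.001, 0.436]
contact_force: [-0.2, -0.0, -0.1]
grip_width: 44.8
finger_force: 0.0
```

Call:
arm_command([
  [0.01,-0.8,0],
  [0.01,-0.8,0],
  [0.01,-0.8,0],
  [0.01,-0.8,0],
  [0.01,-0.8,0],
], gripper=[45,45,45,45,45], twist=[0,0,0,0,0])

```text
time: 23.68
tool_pos: [427.2, 346.0, 320.7]
tcp_rot: [3.141, 0.0, 0.436]
contact_force: [-0.2, 0.5, 0.6]
grip_width: 45.5
finger_force: 0.0
```

Call:
arm_command([
  [0,0,0],
  [0,0,0],
  [0,0,0],
  [0,0,0],
  [0,0,0],
], gripper=[45,45,45,45,45], twist=[-1,-1,-1,-1,-1])

```text
time: 24.3
tool_pos: [427.5, 345.4, 320.8]
tcp_rot: [3.142, 0.0, 0.875]
contact_force: [0.5, -0.0, 0.0]
grip_width: 44.8
finger_force: 0.0
```

Call:
arm_command([
  [0,0,0],
  [0,0,0],
  [0,0,0],
  [0,0,0],
  [0,0,0],
], gripper=[45,45,45,45,45], twist=[-1,-1,-1,-1,-1])

```text
time: 24.92
tool_pos: [427.5, 345.4, 320.9]
tcp_rot: [-3.142, 0.0, 1.312]
contact_force: [1.3, 0.6, -0.1]
grip_width: 45.2
finger_force: 0.0
```

Call:
arm_command([
  [0,0,0.3],
  [0,0,0.3],
  [0,0,0.3],
  [0,0,0.3],
  [0,0,0.3],
], gripper=[45,45,45,45,45], twist=[-1,-1,-1,-1,-1])

```text
time: 25.55
tool_pos: [427.5, 345.4, 283.2]
tcp_rot: [3.142, 0.0, 1.748]
contact_force: [-0.1, 0.3, 0.6]
grip_width: 45.3
finger_force: 0.0
```

Call:
arm_command([
  [0,0,0.5],
  [0,0,0.5],
  [0,0,0.4],
  [0,0,0],
  [0,0,0],
], gripper=[45,45,45,45,45], twist=[-0.8,0,0,0,0])

```text
time: 26.18
tool_pos: [428.0, 344.9, 248.8]
tcp_rot: [3.141, -0.0, 1.814]
contact_force: [0.2, -0.5, 0.2]
grip_width: 45.2
finger_force: 0.0
```

```bash
python3 - <<'E'
from h import *
o=get_obs(); print(o["time"],o["tool_pos"],o["tcp_rot"],o["joint_positions"].round(2))
im=capture("wrist"); cv2.imwrite("pics/w7.png",im[:,:,::-1])
print(proj("wrist",[[427,344.3,196],[427,344.3,160],[596,389,160]],o).round(1))
for k in ("red","yellow"):
    for B in blobs(hsv(im,(0,190,80) if k=="red" else COL[k][0],(5,255,255) if k=="red" else COL[k][1])):
        print(k,B[:3], onz("wrist",[B[2]],196 if k=="red" else 160,o).round(1))
E
```

```text
26.175 [427.97684666 344.90504773 248.79812624] [ 3.14094759e+00 -1.24961338e-04  1.81442986e+00] [ 0.54  0.37  1.42 -0.    1.35  0.3 ]
[[321.8 216.9]
 [321.9 203.7]
 [513.  200.8]]
yellow (np.int32(2372), [316, 196, 193, 13], [415.0, 201.9]) [[507.7 366.1 160. ]]
```

View pics/w7.png

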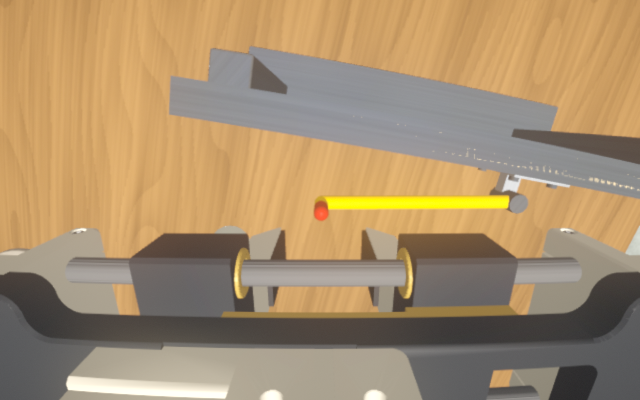

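The red post is at (321,212) between the fingers, and the yellow bar lies along the closing axis. The board edge runs at an angle to the bar, so the hook is already slightly out.

```bash
python3 - <<'E'
from h import *
o=get_obs()
P=onz("wrist",[[170,113],[480,163],[635,190]],200,o);print(P.round(1));d=P[2]-P[0];print("board deg",np.degrees(np.arctan2(d[1],d[0])))
P=onz("wrist",[[320,203],[508,201.5],[515,202]],160,o);print(P.round(1));d=P[1]-P[0];print("bar deg",np.degrees(np.arctan2(d[1],d[0])),np.linalg.norm(P[2]-P[0]))
print("post",onz("wrist",[[321,214]],196,o))
E
```

```text
[[304.7 394.5 200. ]
 [529.6 414.  200. ]
 [664.4 426.9 200. ]]
board deg 5.140563594089728
[[425.3 344.5 160. ]
 [591.8 387.2 160. ]
 [598.5 388.4 160. ]]
bar deg 14.393496392240074 178.75569700449972
post [[425.90565102 346.40597043 196.        ]]
```

Call:
arm_command([
  [0,0,0.6],
  [0,0,0.6],
  [0,0,0.6],
  [0,0,0.6],
  [0,0,0.65],
], gripper=[45,45,45,45,45], twist=[0,0,0,0,0])

```text
time: 26.85
tool_pos: [427.7, 344.7, 170.9]
tcp_rot: [-3.141, 0.0, 1.815]
contact_force: [-0.6, 0.2, -0.1]
grip_width: 45.1
finger_force: 0.0
```

Call:
arm_command([
  [0,0,0],
  [0,0,0],
  [0,0,0],
  [0,0,0],
  [0,0,0],
], gripper=[5,5,5,5,5], twist=[0,0,0,0,0])

```text
time: 27.48
tool_pos: [426.3, 344.5, 172.6]
tcp_rot: [-3.139, 0.0, 1.815]
contact_force: [-4.7, -2.8, 5.0]
grip_width: 10.9
finger_force: 30.0
```

Call:
arm_command([
  [0,0,0],
  [0,0,0],
  [0,0,0],
  [0,0,0],
  [0,0,0],
], gripper=[5,5,5,5,5], twist=[0,0,0,0,0])

```text
time: 28.1
tool_pos: [426.3, 344.5, 172.6]
tcp_rot: [-3.139, 0.0, 1.815]
contact_force: [-5.3, -1.8, 4.6]
grip_width: 10.5
finger_force: 30.0
```

Call:
arm_command([
  [-0.61,0.027,0],
  [-0.61,0.027,0],
  [-0.61,0.027,0],
  [-0.61,0.027,0],
  [-0.61,0.027,0],
], gripper=[5,5,5,5,5], twist=[-1,-1,-1,-1,-1])

```text
time: 28.72
tool_pos: [460.9, 276.3, 172.6]
tcp_rot: [-3.14, -0.0, 2.254]
contact_force: [-3.0, 0.7, 1.9]
grip_width: 11.0
finger_force: 30.0
```

Call:
arm_command([
  [-0.61,0.027,0],
  [-0.61,0.027,0],
  [-0.61,0.027,0],
  [-0.61,0.027,0],
  [-0.61,0.027,0],
], gripper=[5,5,5,5,5], twist=[-1,-1,-1,-1,-1])

```text
time: 29.35
tool_pos: [521.0, 229.4, 172.7]
tcp_rot: [-3.141, -0.0, 2.69]
contact_force: [-1.2, 1.6, 0.9]
grip_width: 10.9
finger_force: 30.0
```

Call:
arm_command([
  [-0.61,0.027,0],
  [-0.61,0.027,0],
  [-0.61,0.027,0],
  [-0.61,0.027,0],
  [-0.61,0.027,0],
], gripper=[5,5,5,5,5], twist=[-1,-1,-1,-1,-1])

```text
time: 29.98
tool_pos: [594.9, 212.7, 172.7]
tcp_rot: [3.141, 0.0, 3.127]
contact_force: [-0.9, 4.3, 1.5]
grip_width: 11.4
finger_force: 30.0
```

Call:
arm_command([
  [-0.3,0.01,0],
  [-0.3,0.01,0],
  [-0.12,0,0],
  [0,0,0],
  [0,0,0],
], gripper=[5,5,5,5,5], twist=[-0.5,-0.5,-0.2,0,0])

```text
time: 30.6
tool_pos: [609.6, 213.2, 172.6]
tcp_rot: [3.142, -0.006, -3.054]
contact_force: [-10.3, -0.4, 7.2]
grip_width: 11.2
finger_force: 30.0
```

Call:
arm_command([
  [-0.1,0,0],
  [0,0,0],
  [0,0,0],
  [0,0,0],
  [0,0,0],
], gripper=[5,5,5,5,5], twist=[0,0,0,0,0])

```text
time: 31.22
tool_pos: [609.8, 213.2, 172.5]
tcp_rot: [-3.141, -0.012, -3.054]
contact_force: [-19.8, -1.1, 9.2]
grip_width: 11.2
finger_force: 30.0
```

The hook is at its stop, with the post at about (609.7, 213.2). I'll release it, rise, and go over the blue bracket.

Call:
arm_command([
  [0.1,0,0],
  [0,0,0],
  [0,0,0],
  [0,0,0],
  [0,0,-0.2],
], gripper=[5,45,45,45,45], twist=[0,0,0,0,0])

```text
time: 31.85
tool_pos: [612.5, 212.8, 176.9]
tcp_rot: [-3.141, -0.001, -3.055]
contact_force: [0.6, 0.1, -0.3]
grip_width: 43.6
finger_force: 0.0
```

Call:
arm_command([
  [0,0,-0.7],
  [0,0,-0.7],
  [0,0,-0.7],
  [0,0,-0.7],
  [0,0,-0.7],
], gripper=[45,45,45,45,45], twist=[0,0,0,0,0])

```text
time: 32.48
tool_pos: [612.7, 212.9, 265.6]
tcp_rot: [-3.142, 0.0, -3.055]
contact_force: [0.1, 0.3, -0.6]
grip_width: 45.0
finger_force: 0.0
```

Call:
arm_command([
  [0.53,-0.71,0],
  [0.53,-0.71,0],
  [0.53,-0.71,0],
  [0.53,-0.71,0],
  [0.53,-0.71,0],
], gripper=[60,60,60,60,60], twist=[0,0,0,0,0])

```text
time: 33.1
tool_pos: [554.0, 118.1, 265.1]
tcp_rot: [-3.141, 0.001, -3.055]
contact_force: [-0.1, -1.0, 0.7]
grip_width: 60.3
finger_force: 0.0
```

Call:
arm_command([
  [0.53,-0.71,0],
  [0.53,-0.71,0],
  [0.53,-0.71,0],
  [0.53,-0.71,0],
  [0.53,-0.71,0],
], gripper=[60,60,60,60,60], twist=[0,0,0,0,0])

```text
time: 33.72
tool_pos: [495.7, 24.0, 265.2]
tcp_rot: [-3.141, 0.001, -3.055]
contact_force: [0.2, -0.7, -0.8]
grip_width: 60.0
finger_force: 0.0
```

Call:
arm_command([
  [0,0,0],
  [0,0,0],
  [0,0,0],
  [0,0,0],
  [0,0,0],
], gripper=[60,60,60,60,60], twist=[1,1,1,1,1])

```text
time: 34.35
tool_pos: [496.1, 24.5, 265.2]
tcp_rot: [3.141, 0.001, 2.789]
contact_force: [-0.1, 0.1, -0.2]
grip_width: 60.1
finger_force: 0.0
```

Call:
arm_command([
  [0,0,0],
  [0,0,0],
  [0,0,0],
  [0,0,0],
  [0,0,0],
], gripper=[60,60,60,60,60], twist=[1,1,1,1,1])

```text
time: 34.98
tool_pos: [496.1, 24.5, 265.2]
tcp_rot: [3.141, 0.001, 2.353]
contact_force: [-0.5, -0.1, 0.2]
grip_width: 60.0
finger_force: 0.0
```

Call:
arm_command([
  [0,0,0],
  [0,0,0],
  [0,0,0],
  [0,0,0],
  [0,0,0],
], gripper=[60,60,60,60,60], twist=[1,1,1,1,1])

```text
time: 35.6
tool_pos: [496.1, 24.5, 265.2]
tcp_rot: [3.141, 0.0, 1.917]
contact_force: [0.1, 0.1, -0.4]
grip_width: 59.9
finger_force: 0.0
```

Call:
arm_command([
  [0,0,0],
  [0,0,0],
  [0,0,0],
  [0,0,0],
  [0,0,0],
], gripper=[60,60,60,60,60], twist=[1,1,0.1,0,0])

```text
time: 36.22
tool_pos: [496.0, 24.6, 264.8]
tcp_rot: [3.142, 0.0, 1.737]
contact_force: [0.1, -0.2, -0.7]
grip_width: 59.8
finger_force: 0.0
```

```bash
python3 - <<'E'
from h import *
o=get_obs(); print(o["time"],o["tool_pos"],np.degrees(o["tcp_rot"]),o["joint_positions"].round(2))
T=o["tool_pos"];yaw=o["tcp_rot"][2];x=np.array([np.cos(yaw),np.sin(yaw)]);y=np.array([np.sin(yaw),-np.cos(yaw)])
d=np.array([493.2,24.2])-T[:2];print("units",d@x/25,d@y/25)
im=capture("side");S=[im]
ims=capture("scene")
for k in ("orange","green","yellow"):
    for B in blobs(hsv(ims,*COL[k]),25): print(k,B[:3])
cv2.imwrite("pics/sc8.png",cv2.resize(ims[140:320,160:480,::-1],None,fx=2.5,fy=2.5,interpolation=cv2.INTER_CUBIC))
E
```

```text
36.225 [495.96894899  24.59494815 264.77288518] [1.79995139e+02 6.50331817e-03 9.95390507e+01] [-0.1   0.26  1.53 -0.    1.35 -0.27]
units 0.002775299023643864 -0.11184452512962947
orange (np.int32(971), [254, 96, 29, 65], [269.0, 136.2])
orange (np.int32(1005), [246, 179, 45, 33], [268.3, 196.1])
green (np.int32(581), [170, 171, 39, 41], [188.2, 193.6])
yellow (np.int32(30), [230, 155, 4, 13], [231.6, 160.8])
yellow (np.int32(355), [372, 275, 72, 27], [407.9, 288.0])
```

View pics/sc8.png

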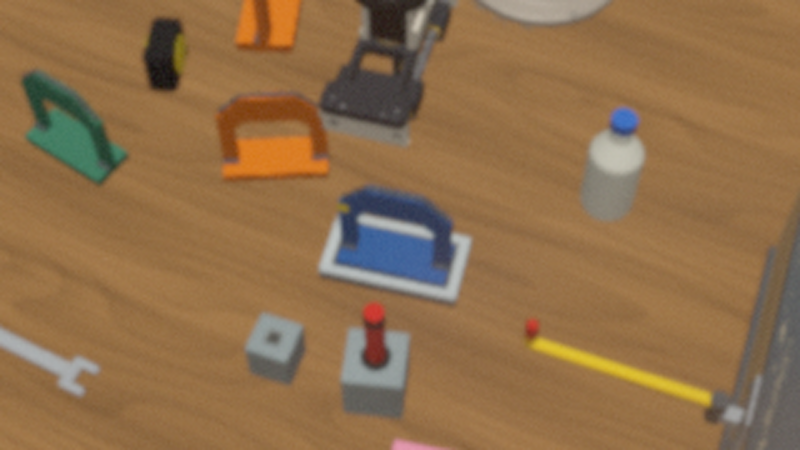

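The hook is fully out (tip at crop (532,328), hinge at (725,400)), and the probe stands upright in its holder. Now I'll grasp the blue bracket.

Call:
arm_command([
  [0,-0.11,0.7],
  [0,0,0.7],
  [0,0,0.7],
  [0,0,0.7],
  [0,0,0.7],
], gripper=[60,60,60,60,60], twist=[0,0,0,0,0])

```text
time: 36.95
tool_pos: [493.3, 24.1, 176.7]
tcp_rot: [3.141, 0.0, 1.737]
contact_force: [-0.2, -0.2, 0.4]
grip_width: 60.1
finger_force: 0.0
```

Call:
arm_command([
  [0,0,0.7],
  [0,0,0.7],
  [0,0,0.7],
  [0,0,0.6],
  [0,0,0.4],
], gripper=[60,60,60,60,60], twist=[0,0,0,0,0])

```text
time: 37.58
tool_pos: [493.1, 24.1, 99.0]
tcp_rot: [-3.141, -0.0, 1.737]
contact_force: [0.1, -0.8, -0.2]
grip_width: 59.8
finger_force: 0.0
```

Call:
arm_command([
  [0,0,0],
  [0,0,0],
  [0,0,0],
  [0,0,0],
  [0,0,0],
], gripper=[3,3,3,3,3], twist=[0,0,0,0,0])

```text
time: 38.2
tool_pos: [493.3, 24.1, 99.9]
tcp_rot: [3.141, 0.0, 1.736]
contact_force: [-0.3, 0.4, -0.2]
grip_width: 14.3
finger_force: 0.0
```

Call:
arm_command([
  [0,0,0],
  [0,0,0],
  [0,0,0],
  [0,0,-0.2],
  [0,0,-0.4],
], gripper=[3,3,3,3,3], twist=[0,0,0,0,0])

```text
time: 38.83
tool_pos: [492.5, 24.2, 114.4]
tcp_rot: [-3.139, -0.001, 1.736]
contact_force: [1.2, 0.2, -4.5]
grip_width: 10.0
finger_force: 30.0
```

Call:
arm_command([
  [0,0,-0.85],
  [0,0,-0.85],
  [0,0,-0.85],
  [0,0,-0.85],
  [0,0,-0.85],
], gripper=[3,3,3,3,3], twist=[0,0,0,0,0])

```text
time: 39.45
tool_pos: [492.9, 24.2, 221.9]
tcp_rot: [-3.141, 0.0, 1.736]
contact_force: [0.8, 0.4, -4.7]
grip_width: 9.7
finger_force: 30.0
```

Call:
arm_command([
  [0,0,0],
  [0,0,0],
  [0,0,0],
  [0,0,0],
  [0,0,0],
], gripper=[3,3,3,3,3], twist=[-0.9,-0.9,-0.9,-0.9,-0.9])

```text
time: 40.08
tool_pos: [492.9, 24.2, 221.2]
tcp_rot: [-3.141, -0.0, 2.132]
contact_force: [-0.2, 0.3, -4.6]
grip_width: 9.6
finger_force: 30.0
```

Call:
arm_command([
  [0,0,0],
  [0,0,0],
  [0,0,0],
  [0,0,0],
  [0,0,0],
], gripper=[3,3,3,3,3], twist=[-0.9,-0.9,-0.9,-0.9,-0.9])

```text
time: 40.7
tool_pos: [492.9, 24.2, 221.2]
tcp_rot: [-3.141, -0.0, 2.524]
contact_force: [-0.7, -0.4, -4.9]
grip_width: 9.7
finger_force: 30.0
```

Call:
arm_command([
  [0,0,0],
  [0,0,0],
  [0,0,0],
  [0,0,0],
  [0,0,0],
], gripper=[3,3,3,3,3], twist=[-0.9,-0.9,-0.9,-0.9,-0.9])

```text
time: 41.32
tool_pos: [492.9, 24.2, 221.2]
tcp_rot: [-3.141, -0.0, 2.917]
contact_force: [-0.8, 0.1, -4.5]
grip_width: 10.0
finger_force: 30.0
```

Call:
arm_command([
  [0,0,0],
  [0,0,0],
  [0,0,0],
  [0,0,0],
  [0,0,0],
], gripper=[3,3,3,3,3], twist=[-0.9,-0.9,-0.9,-0.9,0])

```text
time: 41.95
tool_pos: [493.0, 24.2, 221.1]
tcp_rot: [3.142, -0.0, -3.055]
contact_force: [-0.7, 0.3, -4.9]
grip_width: 9.9
finger_force: 30.0
```

Call:
arm_command([
  [-0.08,0.9,0],
  [-0.08,0.9,0],
  [-0.08,0.9,0],
  [-0.08,0.9,0],
  [-0.08,0.9,0],
], gripper=[3,3,3,3,3], twist=[0,0,0,0,0])

```text
time: 42.58
tool_pos: [493.2, 137.8, 221.1]
tcp_rot: [-3.141, -0.0, -3.057]
contact_force: [-0.0, 0.7, -3.9]
grip_width: 9.9
finger_force: 30.0
```

Call:
arm_command([
  [-0.9,-0.1,0],
  [-0.9,-0.1,0],
  [-0.9,-0.1,0],
  [-0.9,-0.1,0],
  [-0.9,-0.1,0],
], gripper=[3,3,3,3,3], twist=[0,0,0,0,0])

```text
time: 43.2
tool_pos: [607.1, 134.4, 220.8]
tcp_rot: [-3.142, -0.001, -3.057]
contact_force: [-1.1, -0.9, -4.3]
grip_width: 10.0
finger_force: 30.0
```

```bash
cat > hk.py <<'E'
from h import *
o=get_obs(); print(o["time"],o["tool_pos"].round(1),np.degrees(o["tcp_rot"]).round(1),o["joint_positions"].round(2),o["contact_force"].round(1))
im=capture("wrist"); cv2.imwrite("pics/hk.png",im[:,:,::-1])
for B in blobs(hsv(im,(0,190,80),(5,255,255)),15): print("red",B[:3],onz("wrist",[B[2]],192,o).round(1))
for B in blobs(hsv(im,*COL["yellow"]),60):
    pts=np.argwhere(B[3])[:,::-1].astype(np.float32); vx,vy,x0,y0=cv2.fitLine(pts,cv2.DIST_L2,0,.01,.01).ravel()
    t=(pts-[x0,y0])@[vx,vy]; P=onz("wrist",[[x0+vx*t.min(),y0+vy*t.min()],[x0+vx*t.max(),y0+vy*t.max()]],160,o);d=P[1]-P[0]
    print("bar",B[:3],P.round(1),np.degrees(np.arctan2(d[1],d[0])).round(1),np.linalg.norm(d).round(1))
E
python3 hk.py
```

```text
43.2 [607.1 134.4 220.8] [-180.    -0.  -175.1] [ 0.09  0.53  1.24 -0.    1.37 -1.56] [-1.1 -0.9 -4.3]
red (np.int32(53), [432, 232, 9, 11], [437.0, 236.5]) [[607.5 216.3 192. ]]
bar (np.int32(2636), [413, 216, 203, 15], [515.4, 222.9]) [[609.2 209.  160. ]
 [596.1 387.6 160. ]] 94.2 179.1
```

View pics/hk.png

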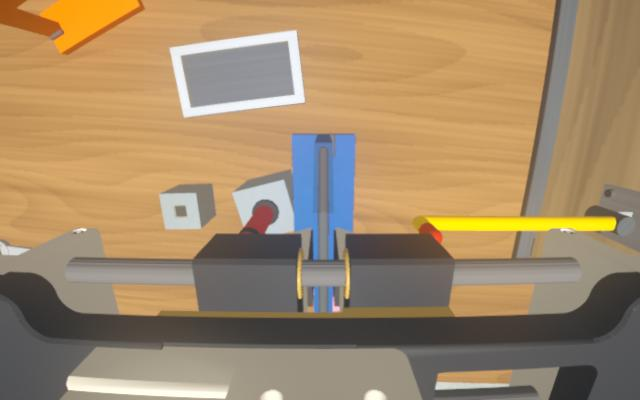

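The blue bracket is held upright. In the wrist view the post is at (430,233) and the bar runs to the hinge at (620,222). From those, the bar axis goes from (609,213) to (596,388). I'll slide the bracket on to slot 1, 30 mm from the hinge.

Call:
arm_command([
  [-0.03,0.6,0],
  [-0.03,0.6,0],
  [-0.03,0.6,0],
  [-0.03,0.6,0],
  [-0.03,0.6,0],
], gripper=[3,3,3,3,3], twist=[0,0,0,0,0])

```text
time: 43.88
tool_pos: [603.6, 210.8, 221.1]
tcp_rot: [-3.142, 0.0, -3.054]
contact_force: [0.3, 0.4, -4.2]
grip_width: 9.8
finger_force: 30.0
```

Call:
arm_command([
  [-0.03,0.6,0],
  [-0.03,0.6,0],
  [-0.03,0.6,0],
  [-0.03,0.6,0],
  [-0.03,0.6,0],
], gripper=[3,3,3,3,3], twist=[0,0,0,0,0])

```text
time: 44.5
tool_pos: [601.0, 285.5, 220.9]
tcp_rot: [-3.141, -0.0, -3.055]
contact_force: [-0.6, -0.5, -4.6]
grip_width: 10.2
finger_force: 30.0
```

Call:
arm_command([
  [-0.03,0.6,0],
  [-0.03,0.6,0],
  [-0.03,0.6,0],
  [-0.03,0.6,0],
  [-0.01,0.55,0],
], gripper=[3,3,3,3,3], twist=[0,0,0,0,0])

```text
time: 45.12
tool_pos: [598.1, 357.7, 221.1]
tcp_rot: [-3.138, 0.0, -3.055]
contact_force: [1.2, -10.2, -0.1]
grip_width: 10.5
finger_force: 30.4
```

Call:
arm_command([
  [0,0,0],
  [0,0,0.4],
  [0,0,0.4],
  [0,0,0.4],
  [0,0,0.3],
], gripper=[3,3,3,3,3], twist=[0,0,0,0,0])

```text
time: 45.75
tool_pos: [597.6, 358.4, 182.3]
tcp_rot: [-3.141, -0.001, -3.054]
contact_force: [0.0, -0.8, -5.1]
grip_width: 9.7
finger_force: 30.0
```

Call:
arm_command([
  [0,0,0.1],
  [0,0,0.07],
  [0,0,0],
  [0,0,0],
  [0,0,0],
], gripper=[3,3,3,3,3], twist=[0,0,0,0,0])

```text
time: 46.38
tool_pos: [598.0, 358.3, 179.4]
tcp_rot: [3.141, 0.0, -3.055]
contact_force: [-0.2, 0.2, -4.7]
grip_width: 9.8
finger_force: 30.0
```

Call:
arm_command([
  [0,0,0.05],
  [0,0,0.04],
  [0,0,0],
  [0,0,0],
  [0,0,0],
], gripper=[3,3,3,3,3], twist=[0,0,0,0,0])

```text
time: 47.0
tool_pos: [598.0, 358.3, 177.9]
tcp_rot: [3.141, 0.001, -3.055]
contact_force: [-2.8, -1.1, 5.4]
grip_width: 10.1
finger_force: 30.0
```

Call:
arm_command([
  [0,0,0],
  [0,0,0],
  [0,0,0],
  [0,0,0],
  [0,0,0],
], gripper=[16,16,16,16,16], twist=[0,0,0,0,0])

```text
time: 47.62
tool_pos: [597.9, 358.3, 176.8]
tcp_rot: [-3.142, -0.0, -3.055]
contact_force: [0.3, -0.3, 1.7]
grip_width: 16.1
finger_force: 0.0
```

Call:
arm_command([
  [0,0,-0.1],
  [0,0,-0.2],
  [0,0,-0.4],
  [0,0,-0.8],
  [0,0,-1],
], gripper=[16,16,16,16,16], twist=[0,0,0,0,0])

```text
time: 48.25
tool_pos: [597.8, 358.2, 240.4]
tcp_rot: [-3.141, -0.0, -3.055]
contact_force: [0.5, 0.4, 0.1]
grip_width: 16.0
finger_force: 0.0
```

Call:
arm_command([
  [0.2,-0.9,-0.7],
  [0.2,-0.9,-0.6],
  [0.2,-0.9,0],
  [0.2,-0.9,0],
  [0.2,-0.9,0],
], gripper=[50,50,50,50,50], twist=[0,0,0,0,0])

```text
time: 48.88
tool_pos: [582.5, 242.5, 272.6]
tcp_rot: [-3.141, 0.0, -3.055]
contact_force: [-0.3, -0.2, 1.2]
grip_width: 49.8
finger_force: 0.0
```

Call:
arm_command([
  [0.8,-0.9,0],
  [0.8,-0.9,0],
  [0.8,-0.9,0],
  [0.8,-0.9,0],
  [0.8,-0.9,0],
], gripper=[60,60,60,60,60], twist=[0,0,0,0,0])

```text
time: 49.5
tool_pos: [492.0, 121.9, 272.5]
tcp_rot: [-3.141, 0.001, -3.055]
contact_force: [0.5, 0.6, 0.2]
grip_width: 59.7
finger_force: 0.0
```

```bash
python3 hk.py; python3 - <<'E'
from h import *
im=capture("side"); ims=capture("scene")
A=cv2.resize(im[150:400,130:430,::-1],(600,500)); 
cv2.imwrite("pics/sd9.png",cv2.resize(im[190:390,150:390,::-1],None,fx=2.5,fy=2.5,interpolation=cv2.INTER_CUBIC))
for n,i in(("scene",ims),("side",im)):
  for k in ("orange","green","blue"):
    for B in blobs(hsv(i,*COL[k]),25): print(n,k,B[:3])
# expected px
b=np.array([.0733,-.9973,0]);H=np.array([596.1,388,160.]);C=H+30*b-[0,0,14]
print(proj("scene",[C,C+[0,0,60]]),proj("side",[C,C+[0,0,60]]))
E
```

```text
49.5 [492.  121.9 272.5] [-180.    0. -175.] [ 0.09  0.28  1.49 -0.    1.37 -1.57] [0.5 0.6 0.2]
bar (np.int32(488), [0, 34, 20, 33], [8.1, 52.2]) [[ 362.7 -185.8  160. ]
 [ 391.4 -177.9  160. ]] 15.4 29.8
scene orange (np.int32(986), [254, 96, 29, 65], [269.0, 136.1])
scene orange (np.int32(1040), [247, 179, 44, 33], [268.7, 196.0])
scene green (np.int32(529), [167, 159, 38, 40], [183.8, 181.1])
scene blue (np.int32(48), [406, 185, 8, 7], [409.2, 188.0])
scene blue (np.int32(52), [561, 206, 5, 15], [562.8, 213.7])
side orange (np.int32(2037), [409, 156, 59, 57], [439.1, 185.4])
side orange (np.int32(695), [346, 177, 29, 53], [359.5, 206.7])
side green (np.int32(501), [480, 52, 48, 17], [503.4, 59.8])
side blue (np.int32(343), [230, 258, 28, 24], [243.9, 270.1])
[[433.39741935 299.96433204]
 [438.64410622 287.54485519]] [[228.42254451 281.12915175]
 [224.65314039 255.54853506]]
```

View pics/sd9.png

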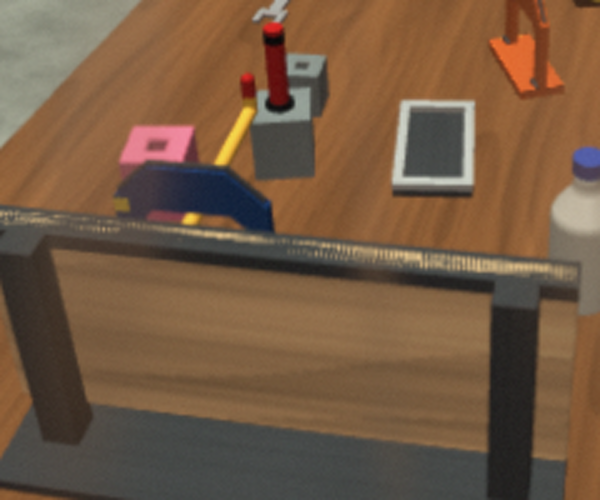

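The blue bracket hangs on the hook near the board, crop (195,195), with the yellow mark at the left. The green bracket was knocked aside: its scene centroid moved from (188,194) to (184,181). The small orange one is unchanged. That was my last picture view (I've gone one over the 14 allowed), so from here I'll work from numbers only.

Call:
arm_command([
  [0.2,-0.9,0],
  [0.2,-0.9,0],
  [0.2,-0.9,0],
  [0.2,-0.9,0],
  [0.2,-0.9,0],
], gripper=[60,60,60,60,60], twist=[0,0,0,0,0])

```text
time: 50.28
tool_pos: [478.2, 8.6, 272.2]
tcp_rot: [3.142, 0.001, -3.054]
contact_force: [0.5, -0.3, 0.1]
grip_width: 59.8
finger_force: 0.0
```

Call:
arm_command([
  [0.2,-0.9,0],
  [0.2,-0.9,0],
  [0.2,-0.9,0],
  [0.2,-0.9,0],
  [0.2,-0.9,0],
], gripper=[60,60,60,60,60], twist=[0,0,0,0,0])

```text
time: 50.9
tool_pos: [463.1, -105.8, 272.2]
tcp_rot: [-3.142, 0.001, -3.054]
contact_force: [0.5, -0.3, -0.1]
grip_width: 59.9
finger_force: 0.0
```

Call:
arm_command([
  [0.2,-0.9,0],
  [0.2,-0.9,0],
  [0.2,-0.9,0],
  [0.2,-0.9,0],
  [0.2,-0.9,0],
], gripper=[60,60,60,60,60], twist=[0,0,0,0,0])

```text
time: 51.52
tool_pos: [448.0, -220.2, 272.1]
tcp_rot: [-3.141, 0.001, -3.054]
contact_force: [0.2, -0.2, -0.5]
grip_width: 60.0
finger_force: 0.0
```

Call:
arm_command([
  [0,0,0],
  [0,0,0],
  [0,0,0],
  [0,0,0],
  [0,0,0],
], gripper=[60,60,60,60,60], twist=[0.9,0.9,0.9,0.9,0.9])

```text
time: 52.15
tool_pos: [448.1, -219.5, 272.1]
tcp_rot: [3.142, 0.001, 2.834]
contact_force: [-0.0, 0.4, -0.4]
grip_width: 59.9
finger_force: 0.0
```

Call:
arm_command([
  [0,0,0],
  [0,0,0],
  [0,0,0],
  [0,0,0],
  [0,0,0],
], gripper=[60,60,60,60,60], twist=[0.9,0.9,0.9,0.9,0.9])

```text
time: 52.78
tool_pos: [448.1, -219.5, 272.1]
tcp_rot: [3.141, 0.0, 2.441]
contact_force: [0.5, -0.3, 0.0]
grip_width: 60.1
finger_force: 0.0
```

Call:
arm_command([
  [0,0,0],
  [0,0,0],
  [0,0,0],
  [0,0,0],
  [0,0,0],
], gripper=[60,60,60,60,60], twist=[0.9,0.9,0.9,0.9,0.8])

```text
time: 53.4
tool_pos: [448.1, -219.5, 272.1]
tcp_rot: [3.141, 0.0, 2.057]
contact_force: [-0.2, -0.1, 0.1]
grip_width: 59.8
finger_force: 0.0
```

```bash
cat > br.py <<'E'
# bracket pose from wrist picture: foot outline at bench + dark bead line on top edge
import sys
from h import *
def run(col):
    o=get_obs(); im=capture("wrist"); np.save("br.npy",im); cv2.imwrite("pics/br.png",im[:,:,::-1])
    print(o["time"],o["tool_pos"].round(1),np.degrees(o["tcp_rot"]).round(1),o["joint_positions"].round(2))
    for B in blobs(hsv(im,*COL[col]),100):
        m=B[3].astype(np.uint8); cs=max(cv2.findContours(m,cv2.RETR_EXTERNAL,cv2.CHAIN_APPROX_NONE)[0],key=cv2.contourArea)
        ap=cv2.approxPolyDP(cv2.convexHull(cs),2.5,True).reshape(-1,2).astype(float)
        print(col,B[:3])
        Z0=onz("wrist",ap,12,o);Z1=onz("wrist",ap,120,o)
        for a,z0,z1 in zip(ap,Z0,Z1): print(a,"z12",z0[:2].round(1),"z120",z1[:2].round(1))
if __name__=="__main__": run(sys.argv[1])
E
python3 br.py orange
```

```text
53.4 [ 448.1 -219.5  272.1] [180.    0.  117.9] [-0.61  0.26  1.51  0.    1.37 -1.1 ]
orange (np.int32(2237), [30, 114, 184, 50], [131.1, 135.9])
[212. 161.] z12 [ 298.1 -283.1] z120 [ 327.9 -250. ]
[107. 153.] z12 [ 151.4 -345.6] z120 [ 219.  -296.4]
[ 31. 134.] z12 [  31.9 -374. ] z120 [ 130.3 -317.5]
[ 30. 130.] z12 [  29.  -368.9] z120 [ 128.1 -313.7]
[ 31. 126.] z12 [  29.1 -362.2] z120 [ 128.2 -308.8]
[210. 114.] z12 [ 270.1 -222.7] z120 [ 307.1 -205.2]
[213. 115.] z12 [ 274.4 -222. ] z120 [ 310.3 -204.6]
```

```bash
python3 - <<'E'
from h import *
o=get_obs(); im=np.load("br.npy")
print(proj("wrist",[[410,-165,12],[410,-165,120],[403,-181,0]],o).round(1))
H=cv2.cvtColor(im,cv2.COLOR_RGB2HSV)
for r in (60,90,120,150,180,210): print(r,[tuple(int(v) for v in H[r,c]) for c in range(230,420,20)])
ims=capture("scene")
for B in blobs(hsv(ims,*COL["orange"]),25): print(B[:3])
E
```

```text
[[316.8 123.9]
 [314.8 125.8]
 [307.7 131.5]]
60 [(17, 135, 196), (16, 137, 198), (17, 133, 199), (17, 130, 217), (17, 131, 218), (16, 135, 210), (16, 131, 210), (16, 126, 211), (16, 121, 201), (132, 9, 149)]
90 [(16, 137, 197), (17, 135, 202), (16, 134, 209), (17, 133, 219), (16, 141, 217), (13, 165, 215), (16, 136, 219), (16, 130, 206), (16, 124, 210), (16, 118, 204)]
120 [(16, 140, 197), (17, 134, 210), (17, 132, 221), (17, 134, 221), (16, 140, 212), (16, 164, 249), (16, 141, 219), (16, 134, 213), (17, 129, 211), (17, 123, 218)]
150 [(16, 138, 202), (16, 132, 214), (17, 130, 219), (16, 135, 214), (16, 134, 224), (16, 165, 250), (16, 139, 213), (16, 135, 214), (17, 131, 214), (16, 130, 208)]
180 [(17, 133, 213), (17, 134, 210), (17, 134, 205), (17, 132, 216), (16, 136, 210), (16, 149, 221), (16, 137, 209), (17, 136, 205), (17, 133, 209), (17, 130, 214)]
210 [(24, 200, 187), (14, 126, 95), (17, 131, 209), (17, 132, 211), (17, 131, 206), (17, 132, 210), (17, 133, 207), (17, 132, 203), (17, 132, 203), (17, 133, 204)]
(np.int32(994), [254, 96, 29, 65], [268.9, 136.0])
(np.int32(1045), [247, 179, 45, 34], [268.8, 196.0])
```

```bash
python3 - <<'E'
from h import *
o=get_obs(); im=np.load("br.npy")
for r in (85,100,115,130,145,160,175): print(r,[(c,)+tuple(int(v) for v in im[r,c]) for c in range(296,364,5)])
E
```

```text
85 [(296, 218, 167, 104), (301, 213, 162, 102), (306, 210, 158, 98), (311, 250, 180, 89), (316, 255, 197, 75), (321, 255, 197, 74), (326, 255, 176, 66), (331, 164, 123, 104), (336, 248, 154, 44), (341, 255, 199, 81), (346, 255, 199, 80), (351, 221, 169, 108), (356, 214, 163, 103), (361, 218, 167, 107)]
100 [(296, 213, 162, 101), (301, 219, 168, 105), (306, 212, 160, 99), (311, 236, 165, 84), (316, 255, 198, 75), (321, 255, 198, 75), (326, 255, 197, 73), (331, 188, 140, 111), (336, 255, 189, 79), (341, 255, 200, 77), (346, 255, 200, 81), (351, 219, 166, 103), (356, 213, 161, 100), (361, 214, 162, 102)]
115 [(296, 217, 164, 104), (301, 214, 162, 100), (306, 209, 155, 95), (311, 224, 158, 86), (316, 255, 197, 73), (321, 255, 199, 76), (326, 255, 197, 74), (331, 192, 142, 111), (336, 255, 200, 84), (341, 255, 200, 77), (346, 255, 201, 80), (351, 218, 164, 101), (356, 211, 157, 97), (361, 211, 158, 98)]
130 [(296, 212, 159, 99), (301, 215, 161, 100), (306, 213, 159, 97), (311, 223, 163, 95), (316, 255, 198, 73), (321, 255, 198, 74), (326, 255, 197, 74), (331, 194, 143, 111), (336, 255, 20
[... 325 characters left out ...]
, 78), (346, 255, 201, 77), (351, 215, 162, 99), (356, 208, 153, 94), (361, 217, 164, 102)]
160 [(296, 218, 166, 103), (301, 217, 165, 103), (306, 223, 171, 108), (311, 227, 172, 106), (316, 255, 197, 71), (321, 255, 198, 72), (326, 255, 186, 67), (331, 177, 124, 95), (336, 252, 157, 44), (341, 255, 200, 76), (346, 255, 201, 77), (351, 204, 150, 91), (356, 216, 164, 100), (361, 210, 158, 97)]
175 [(296, 217, 167, 104), (301, 223, 172, 108), (306, 210, 158, 98), (311, 211, 160, 98), (316, 208, 156, 96), (321, 207, 155, 95), (326, 207, 153, 93), (331, 162, 124, 107), (336, 236, 158, 76), (341, 208, 156, 96), (346, 208, 157, 95), (351, 214, 162, 101), (356, 215, 164, 102), (361, 212, 161, 100)]
```

```bash
cat > br2.py <<'E'
from h import *
def rect(m,o,im=None):
    m=cv2.morphologyEx(m.astype(np.uint8),cv2.MORPH_CLOSE,np.ones((1,15)))
    for B in blobs(m,600):
        r=cv2.minAreaRect(np.argwhere(B[3])[:,::-1].astype(np.float32)); c=cv2.boxPoints(r); P=onz("wrist",c,12,o)
        d=np.diff(np.vstack([P,P[:1]]),axis=0);L=np.linalg.norm(d,axis=1);k=L.argmax();a=np.degrees(np.arctan2(d[k,1],d[k,0]))%180
        print(B[:3],"centre",P.mean(0).round(1),"sides",L.round(1),"long axis deg",a.round(1))
def units(o,x,y):
    yaw=o["tcp_rot"][2];d=np.array([x,y])-o["tool_pos"][:2]
    return (d@[np.cos(yaw),np.sin(yaw)]/25).round(3),(d@[np.sin(yaw),-np.cos(yaw)]/25).round(3)
E
python3 - <<'E'
from br2 import *
o=get_obs(); im=np.load("br.npy").astype(int)
m=(im[:,:,0]>240)&(im[:,:,2]<92); m[200:]=0; m[:,:240]=0
rect(m,o)
# bead: grey columns inside
for r in range(60,215,6):
    c=[x for x in range(300,365) if im[r,x,0]<200 and im[r,x,0]-im[r,x,2]<90]
    if c: print(r,np.mean(c).round(1),len(c),end="; ")
E
```

```text
(np.int32(3238), [311, 77, 39, 93], [330.0, 124.8]) centre [ 426.5 -157.3   12. ] sides [ 51.7 126.6  55.7 126.6] long axis deg 119.2
78 332.0 3; 84 332.5 4; 90 332.5 4; 96 332.5 4; 102 332.5 4; 108 332.5 4; 114 332.5 4; 120 332.5 4; 126 332.5 4; 132 332.5 4; 138 332.5 4; 144 332.5 4; 150 332.5 4; 156 332.5 4; 162 332.5 4; 168 332.0 3; 174 332.0 3;
```

```bash
python3 - <<'E'
from br2 import *
o=get_obs(); im=np.load("br.npy").astype(int)
for r in range(60,230,2):
    c=[x for x in range(300,365) if im[r,x,0]<200 and im[r,x,0]-im[r,x,2]<90]
    if c: print(r,np.mean(c),end="; ")
E1=onz("wrist",[[332,76],[332,178]],94,o);print(E1,E1.mean(0));M=onz("wrist",[[332.5,126]],120,o);print(M)
print(units(o,*E1.mean(0)[:2]),units(o,426.5,-157.3),units(o,*M[0,:2]))
E
```

```text
74 332.0; 76 332.0; 78 332.0; 80 332.0; 82 332.0; 84 332.5; 86 332.5; 88 332.5; 90 332.5; 92 332.5; 94 332.5; 96 332.5; 98 332.5; 100 332.5; 102 332.5; 104 332.5; 106 332.5; 108 332.5; 110 332.5; 112 332.5; 114 332.5; 116 332.5; 118 332.5; 120 332.5; 122 332.5; 124 332.5; 126 332.5; 128 332.5; 130 332.5; 132 332.5; 134 332.5; 136 332.5; 138 332.5; 140 332.5; 142 332.5; 144 332.5; 146 332.5; 148 332.5; 150 332.5; 152 332.5; 154 332.5; 156 332.5; 158 332.5; 160 332.5; 162 332.5; 164 332.0; 166 332.0; 168 332.0; 170 332.0; 172 332.0; 174 332.0; 176 332.0; 178 331.5; [[ 401.27743166 -110.06640332   94.        ]
 [ 455.35259343 -209.99962014   94.        ]] [ 428.31501254 -160.03301173   94.        ]
[[ 426.15707904 -156.6738878   120.        ]]
(np.float64(2.469), np.float64(0.417)) (np.float64(2.6), np.float64(0.404)) (np.float64(2.628), np.float64(0.404))
```

Call:
arm_command([
  [0.5,0.08,0.3],
  [0.5,0.08,0.3],
  [0.5,0.08,0.3],
  [0.5,0.08,0.3],
  [0.5,0.09,0.3],
], gripper=[60,60,60,60,60], twist=[0,0,0,0,0])

```text
time: 54.12
tool_pos: [426.9, -158.5, 234.0]
tcp_rot: [-3.142, 0.0, 2.059]
contact_force: [0.2, 0.1, -0.0]
grip_width: 60.2
finger_force: 0.0
```

Call:
arm_command([
  [0,0,0.6],
  [0,0,0.6],
  [0,0,0.6],
  [0,0,0.6],
  [0,0,0.6],
], gripper=[60,60,60,60,60], twist=[0,0,0,0,0])

```text
time: 54.75
tool_pos: [427.1, -159.0, 158.8]
tcp_rot: [3.142, 0.0, 2.059]
contact_force: [0.1, 0.3, -0.4]
grip_width: 60.0
finger_force: 0.0
```

Call:
arm_command([
  [0,0,0.6],
  [0,0,0.6],
  [0,0,0.6],
  [0,0,0.5],
  [0,0,0.4],
], gripper=[60,60,60,60,60], twist=[0,0,0,0,0])

```text
time: 55.38
tool_pos: [427.1, -159.3, 91.3]
tcp_rot: [-3.142, -0.0, 2.059]
contact_force: [-0.2, -0.4, 0.9]
grip_width: 60.1
finger_force: 0.0
```

Call:
arm_command([
  [0,0,0],
  [0,0,0],
  [0,0,0],
  [0,0,0],
  [0,0,0],
], gripper=[3,3,3,3,3], twist=[0,0,0,0,0])

```text
time: 56.0
tool_pos: [427.3, -159.6, 92.1]
tcp_rot: [3.141, 0.0, 2.059]
contact_force: [1.2, -0.0, 0.2]
grip_width: 14.7
finger_force: 0.0
```

Call:
arm_command([
  [0,0,0],
  [0,0,0],
  [0,0,0],
  [0,0,-0.2],
  [0,0,-0.4],
], gripper=[3,3,3,3,3], twist=[0,0,0,0,0])

```text
time: 56.62
tool_pos: [426.5, -159.1, 106.8]
tcp_rot: [-3.14, -0.002, 2.059]
contact_force: [-0.1, -0.2, -5.3]
grip_width: 9.7
finger_force: 30.0
```

Call:
arm_command([
  [0,0,-0.91],
  [0,0,-0.91],
  [0,0,-0.91],
  [0,0,-0.91],
  [0,0,-0.91],
], gripper=[3,3,3,3,3], twist=[0,0,0,0,0])

```text
time: 57.25
tool_pos: [426.8, -159.3, 221.8]
tcp_rot: [-3.141, -0.0, 2.059]
contact_force: [0.1, -1.1, -5.6]
grip_width: 10.1
finger_force: 30.0
```

Call:
arm_command([
  [0,0,0],
  [0,0,0],
  [0,0,0],
  [0,0,0],
  [0,0,0],
], gripper=[3,3,3,3,3], twist=[-0.9,-0.9,-0.9,-0.9,-0.9])

```text
time: 57.88
tool_pos: [426.8, -159.3, 221.0]
tcp_rot: [-3.141, -0.0, 2.454]
contact_force: [-0.2, 0.7, -5.4]
grip_width: 9.8
finger_force: 30.0
```

Call:
arm_command([
  [0,0,0],
  [0,0,0],
  [0,0,0],
  [0,0,0],
  [0,0,0],
], gripper=[3,3,3,3,3], twist=[-0.9,-0.9,-0.9,-0.9,-0.9])

```text
time: 58.5
tool_pos: [426.8, -159.3, 221.0]
tcp_rot: [3.142, -0.001, 2.847]
contact_force: [0.5, 0.4, -5.8]
grip_width: 9.7
finger_force: 30.0
```

Call:
arm_command([
  [0,0,0],
  [0,0,0],
  [0,0,0],
  [0,0,0],
  [0,0,0],
], gripper=[3,3,3,3,3], twist=[-0.9,-0.9,-0.9,-0.9,-0.7])

```text
time: 59.12
tool_pos: [426.8, -159.3, 221.0]
tcp_rot: [3.141, -0.0, -3.061]
contact_force: [-0.2, -0.1, -5.4]
grip_width: 9.8
finger_force: 30.0
```

Call:
arm_command([
  [-0.235,0.78,0],
  [-0.235,0.78,0],
  [-0.235,0.78,0],
  [-0.235,0.78,0],
  [-0.235,0.78,0],
], gripper=[3,3,3,3,3], twist=[0,0,0,0,0])

```text
time: 59.75
tool_pos: [448.6, -59.2, 221.0]
tcp_rot: [3.142, -0.0, -3.063]
contact_force: [0.4, 0.4, -4.5]
grip_width: 10.1
finger_force: 30.0
```

Call:
arm_command([
  [-0.235,0.78,0],
  [-0.235,0.78,0],
  [-0.235,0.78,0],
  [-0.235,0.78,0],
  [-0.235,0.78,0],
], gripper=[3,3,3,3,3], twist=[0,0,0,0,0])

```text
time: 60.38
tool_pos: [470.2, 40.2, 221.0]
tcp_rot: [-3.142, -0.0, -3.063]
contact_force: [-0.8, 0.2, -5.9]
grip_width: 9.8
finger_force: 30.0
```

Call:
arm_command([
  [-0.235,0.78,0],
  [-0.235,0.78,0],
  [-0.235,0.78,0],
  [-0.235,0.78,0],
  [-0.235,0.78,0],
], gripper=[3,3,3,3,3], twist=[0,0,0,0,0])

```text
time: 61.0
tool_pos: [491.9, 139.6, 220.9]
tcp_rot: [-3.141, -0.001, -3.063]
contact_force: [0.0, -0.1, -5.8]
grip_width: 10.0
finger_force: 30.0
```

Call:
arm_command([
  [-0.94,-0.09,0],
  [-0.94,-0.09,0],
  [-0.94,-0.09,0],
  [-0.94,-0.09,0],
  [-0.94,-0.09,0],
], gripper=[3,3,3,3,3], twist=[0,0,0,0,0])

```text
time: 61.62
tool_pos: [610.5, 136.9, 220.6]
tcp_rot: [-3.142, -0.001, -3.063]
contact_force: [-0.2, -1.0, -4.0]
grip_width: 10.0
finger_force: 30.0
```

```bash
python3 hk.py; python3 - <<'E'
from br2 import *
o=get_obs(); b=np.array([.0733,-.9973]);H=np.array([596.1,388])
print("post",units(o,*(H+175*b)),"slot85",units(o,*(H+85*b)))
im=cv2.imread("pics/hk.png")[:,:,::-1].copy()
m=hsv(im,(100,120,40),(130,255,255))
for B in blobs(m,40): print("blue",B[:3],onz("wrist",[B[2]],206,o).round(1))
E
```

```text
61.625 [610.5 136.9 220.6] [-1.800e+02 -1.000e-01 -1.755e+02] [ 0.1   0.54  1.23 -0.    1.38 -1.55] [-0.2 -1.  -4. ]
red (np.int32(39), [428, 230, 11, 9], [433.9, 233.3]) [[609.2 216.1 192. ]]
bar (np.int32(2225), [412, 211, 177, 15], [503.1, 217.9]) [[609.4 210.  160. ]
 [598.2 362.  160. ]] 94.2 152.5
post (np.float64(-0.068), np.float64(3.083)) slot85 (np.float64(-0.083), np.float64(6.683))
blue (np.int32(1646), [518, 140, 48, 60], [539.9, 168.6]) [[558.9 269.1 206. ]]
blue (np.int32(239), [616, 149, 24, 58], [630.2, 173.9]) [[556.5 334.  206. ]]
blue (np.int32(163), [629, 210, 11, 45], [635.1, 235.1]) [[598.2 354.8 206. ]]
```

Call:
arm_command([
  [-0.01,0.67,0],
  [-0.01,0.67,0],
  [-0.01,0.67,0],
  [-0.01,0.67,0],
  [-0.01,0.67,0],
], gripper=[3,3,3,3,3], twist=[0,0,0,0,0])

```text
time: 62.3
tool_pos: [604.6, 222.0, 220.8]
tcp_rot: [-3.142, 0.0, -3.063]
contact_force: [0.6, 0.5, -5.3]
grip_width: 9.8
finger_force: 30.0
```

Call:
arm_command([
  [-0.01,0.67,0],
  [-0.01,0.67,0],
  [-0.01,0.67,0],
  [0,0.67,0],
  [0,0.65,0],
], gripper=[3,3,3,3,3], twist=[0,0,0,0,0])

```text
time: 62.92
tool_pos: [599.1, 304.7, 220.6]
tcp_rot: [-3.141, -0.0, -3.063]
contact_force: [-0.4, 0.5, -4.2]
grip_width: 9.9
finger_force: 30.0
```

Call:
arm_command([
  [0,0,0],
  [0,0,0.4],
  [0,0,0.4],
  [0,0,0.4],
  [0,0,0.3],
], gripper=[3,3,3,3,3], twist=[0,0,0,0,0])

```text
time: 63.55
tool_pos: [599.0, 303.2, 182.0]
tcp_rot: [-3.141, -0.001, -3.064]
contact_force: [-0.4, -0.4, -4.8]
grip_width: 9.8
finger_force: 30.0
```

Call:
arm_command([
  [0,0,0.1],
  [0,0,0.06],
  [0,0,0.04],
  [0,0,0.03],
  [0,0,0],
], gripper=[3,3,3,3,3], twist=[0,0,0,0,0])

```text
time: 64.18
tool_pos: [599.3, 303.7, 177.9]
tcp_rot: [3.141, 0.001, -3.063]
contact_force: [-0.7, -0.4, -3.2]
grip_width: 9.7
finger_force: 30.0
```

Call:
arm_command([
  [0,0,0],
  [0,0,0],
  [0,0,0],
  [0,0,0],
  [0,0,0],
], gripper=[16,16,16,16,16], twist=[0,0,0,0,0])

```text
time: 64.8
tool_pos: [599.2, 303.6, 177.5]
tcp_rot: [-3.142, 0.0, -3.063]
contact_force: [0.1, -0.1, -0.3]
grip_width: 15.9
finger_force: 0.0
```

Call:
arm_command([
  [0,0,-0.1],
  [0,0,-0.2],
  [0,0,-0.4],
  [0,0,-0.8],
  [0,0,-1],
], gripper=[16,16,16,16,16], twist=[0,0,0,0,0])

```text
time: 65.42
tool_pos: [599.0, 303.6, 240.9]
tcp_rot: [-3.141, -0.0, -3.063]
contact_force: [-0.7, -0.2, 0.5]
grip_width: 16.0
finger_force: 0.0
```

Call:
arm_command([
  [0.3,-0.9,-0.7],
  [0.3,-0.9,-0.6],
  [0.3,-0.9,0],
  [0.3,-0.9,0],
  [0.3,-0.9,0],
], gripper=[60,60,60,60,60], twist=[0,0,0,0,0])

```text
time: 66.05
tool_pos: [570.1, 187.1, 273.0]
tcp_rot: [-3.141, 0.0, -3.064]
contact_force: [-0.6, -0.1, 0.7]
grip_width: 58.2
finger_force: 0.0
```

Call:
arm_command([
  [0.3,-1,0],
  [0.3,-1,0],
  [0.3,-1,0],
  [0.3,-1,0],
  [0.3,-1,0],
], gripper=[60,60,60,60,60], twist=[0,0,0,0,0])

```text
time: 66.68
tool_pos: [542.4, 59.5, 273.0]
tcp_rot: [-3.141, 0.0, -3.064]
contact_force: [0.0, 0.4, -0.5]
grip_width: 59.7
finger_force: 0.0
```

```bash
python3 - <<'E'
from br2 import *
o=get_obs();print(o["tool_pos"],np.degrees(o["tcp_rot"][2]))
old=cv2.imread("pics/scene0.png")[:,:,::-1].copy(); ims=capture("scene"); cv2.imwrite("pics/scene10.png",ims[:,:,::-1])
for i in (old,ims):
    for B in blobs(hsv(i,(65,100,20),(95,255,255)),100):
        r=cv2.minAreaRect(np.argwhere(B[3])[:,::-1].astype(np.float32)); ap=cv2.approxPolyDP(cv2.convexHull(np.argwhere(B[3])[:,::-1].astype(np.int32)),2,True).reshape(-1,2)
        print(B[:3]); P=onz("scene",ap.astype(float),12); print([(tuple(a.tolist()),tuple(p[:2].round().tolist())) for a,p in zip(ap,P)])
side=capture("side")
for k in("orange","blue","green"):
    for n,i in(("scene",ims),("side",side)):
        for B in blobs(hsv(i,*COL[k]),25): print(n,k,B[:3])
E
```

```text
[542.36097667  59.54060976 273.03617465] -175.54843875837216
(np.int32(578), [171, 171, 38, 41], [188.0, 193.6])
[((199, 211), (543.0, -332.0)), ((172, 194), (526.0, -441.0)), ((171, 172), (456.0, -494.0)), ((175, 171), (448.0, -485.0)), ((188, 180), (460.0, -427.0)), ((208, 201), (502.0, -328.0))]
(np.int32(535), [167, 159, 38, 40], [184.3, 181.3])
[((195, 198), (509.0, -369.0)), ((169, 183), (495.0, -474.0)), ((168, 159), (416.0, -535.0)), ((183, 166), (420.0, -474.0)), ((204, 188), (466.0, -365.0))]
scene orange (np.int32(962), [254, 95, 29, 66], [268.8, 136.4])
scene orange (np.int32(50), [402, 278, 10, 8], [406.6, 281.4])
scene orange (np.int32(27), [416, 283, 7, 6], [419.1, 285.6])
scene orange (np.int32(661), [389, 289, 31, 39], [403.9, 308.2])
side orange (np.int32(2038), [409, 156, 59, 57], [439.1, 185.4])
side orange (np.int32(908), [216, 240, 56, 44], [246.2, 255.1])
side orange (np.int32(26), [213, 275, 11, 4], [219.2, 276.5])
side orange (np.int32(57), [230, 276, 16, 5], [236.8, 278.2])
scene blue (np.int32(47), [406, 185, 8, 7], [409.3, 187.9])
scene blue (np.int32(54), [560, 206, 6, 15], [562.7, 213.4])
side blue (np.int32(339), [230, 258, 28, 24], [244.0, 270.2])
scene green (np.int32(535), [167, 159, 38, 40], [184.3, 181.3])
side green (np.int32(125), [480, 52, 13, 12], [485.8, 57.5])
```

Orange now hangs on the hook too. Green's foot is near (480,-420) with its long axis at about 82°, so I'll go there.

Call:
arm_command([
  [0.18,-0.85,0],
  [0.18,-0.85,0],
  [0.18,-0.85,0],
  [0.18,-0.85,0],
  [0.18,-0.85,0],
], gripper=[60,60,60,60,60], twist=[0,0,0,0,0])

```text
time: 67.4
tool_pos: [528.7, -46.9, 272.8]
tcp_rot: [3.141, 0.0, -3.063]
contact_force: [0.2, -0.5, 0.3]
grip_width: 59.9
finger_force: 0.0
```

Call:
arm_command([
  [0.18,-0.85,0],
  [0.18,-0.85,0],
  [0.18,-0.85,0],
  [0.18,-0.85,0],
  [0.18,-0.85,0],
], gripper=[60,60,60,60,60], twist=[0,0,0,0,0])

```text
time: 68.03
tool_pos: [514.7, -154.6, 272.8]
tcp_rot: [3.141, 0.001, -3.063]
contact_force: [0.6, 0.1, -0.7]
grip_width: 60.1
finger_force: 0.0
```

Call:
arm_command([
  [0.18,-0.85,0],
  [0.18,-0.85,0],
  [0.18,-0.85,0],
  [0.18,-0.85,0],
  [0.18,-0.85,0],
], gripper=[60,60,60,60,60], twist=[0,0,0,0,0])

```text
time: 68.65
tool_pos: [500.5, -263.2, 272.5]
tcp_rot: [-3.142, 0.0, -3.063]
contact_force: [0.1, 0.7, 0.7]
grip_width: 60.0
finger_force: 0.0
```

Call:
arm_command([
  [0.18,-0.85,0],
  [0.18,-0.85,0],
  [0.18,-0.85,0],
  [0.18,-0.85,0],
  [0.18,-0.85,0],
], gripper=[60,60,60,60,60], twist=[0,0,0,0,0])

```text
time: 69.28
tool_pos: [486.3, -371.2, 272.4]
tcp_rot: [-3.142, 0.0, -3.063]
contact_force: [0.1, 0.2, -0.1]
grip_width: 59.9
finger_force: 0.0
```

Call:
arm_command([
  [0.18,-0.85,0],
  [0.18,-0.85,0],
  [0.18,-0.85,0],
  [0.18,-0.85,0],
  [0.18,-0.85,0],
], gripper=[60,60,60,60,60], twist=[0,0,0,0,0])

```text
time: 69.9
tool_pos: [472.0, -478.8, 272.4]
tcp_rot: [-3.142, -0.0, -3.063]
contact_force: [0.5, 0.1, 0.2]
grip_width: 60.2
finger_force: 0.0
```

Call:
arm_command([
  [0,0,0],
  [0,0,0],
  [0,0,0],
  [0,0,0],
  [0,0,0],
], gripper=[60,60,60,60,60], twist=[1,1,1,1,1])

```text
time: 70.53
tool_pos: [472.1, -478.2, 272.4]
tcp_rot: [-3.142, -0.0, 2.781]
contact_force: [0.2, -0.5, -0.8]
grip_width: 59.7
finger_force: 0.0
```

Call:
arm_command([
  [0,0,0],
  [0,0,0],
  [0,0,0],
  [0,0,0],
  [0,0,0],
], gripper=[60,60,60,60,60], twist=[1,1,1,1,1])

```text
time: 71.15
tool_pos: [472.2, -478.1, 272.4]
tcp_rot: [-3.142, -0.0, 2.344]
contact_force: [1.0, 0.4, 0.1]
grip_width: 60.0
finger_force: 0.0
```

Call:
arm_command([
  [0,0,0],
  [0,0,0],
  [0,0,0],
  [0,0,0],
  [0,0,0],
], gripper=[60,60,60,60,60], twist=[1,1,1,1,1])

```text
time: 71.78
tool_pos: [472.2, -478.1, 272.4]
tcp_rot: [-3.142, -0.0, 1.908]
contact_force: [0.2, 0.2, 0.5]
grip_width: 60.0
finger_force: 0.0
```

Call:
arm_command([
  [0,0,0],
  [0,0,0],
  [0,0,0],
  [0,0,0],
  [0,0,0],
], gripper=[60,60,60,60,60], twist=[1,1,1,1,1])

```text
time: 72.4
tool_pos: [472.2, -478.1, 272.4]
tcp_rot: [-3.142, 0.0, 1.472]
contact_force: [0.2, -0.7, 0.7]
grip_width: 60.0
finger_force: 0.0
```

```bash
python3 - <<'E'
from br2 import *
o=get_obs(); im=capture("wrist"); np.save("br.npy",im); cv2.imwrite("pics/gr.png",im[:,:,::-1])
print(o["time"],o["tool_pos"].round(1),np.degrees(o["tcp_rot"]).round(1),o["joint_positions"].round(2))
m=hsv(im,(65,60,30),(95,255,255)); m[225:]=0
rect(m>0,o)
print(proj("wrist",[[480,-420,12],[480,-420,120]],o).round(1))
for r in (80,100,120,140,160,180): print(r,[(c,)+tuple(int(v) for v in im[r,c]) for c in range(290,365,6)])
E
```

```text
72.4 [ 472.2 -478.1  272.4] [-180.     0.    84.3] [-0.91  0.61  0.97 -0.    1.57 -0.81]
(np.int32(2961), [305, 85, 39, 87], [323.5, 127.6]) centre [ 478.  -420.2   12. ] sides [117.5  49.6 117.7  53.2] long axis deg 82.8
[[324.8 129.2]
 [325.4 132.8]]
80 [(290, 209, 164, 103), (296, 207, 161, 101), (302, 193, 148, 92), (308, 197, 153, 94), (314, 205, 159, 100), (320, 199, 157, 100), (326, 138, 128, 117), (332, 199, 155, 97), (338, 211, 165, 105), (344, 205, 160, 101), (350, 210, 163, 104), (356, 209, 163, 103), (362, 203, 157, 98)]
100 [(290, 206, 161, 102), (296, 201, 155, 98), (302, 196, 152, 96), (308, 122, 177, 148), (314, 122, 176, 147), (320, 122, 173, 139), (326, 136, 129, 115), (332, 120, 173, 145), (338, 121, 174, 144), (344, 190, 161, 109), (350, 206, 161, 103), (356, 212, 166, 106), (362, 201, 156, 97)]
120 [(290, 203, 158, 100), (296, 205, 160, 100), (302, 205, 161, 103), (308, 120, 176, 147), (314, 121, 176, 146), (320, 123, 179, 150), (326, 131, 146, 129), (332, 121, 176, 146), (338, 121, 176, 146), (344, 206, 162, 103), (350, 207, 162, 103), (356, 212, 167, 107), (362
[... 182 characters left out ...]
121, 175, 146), (338, 122, 178, 148), (344, 210, 165, 106), (350, 210, 164, 104), (356, 210, 165, 105), (362, 205, 160, 102)]
160 [(290, 197, 153, 96), (296, 200, 155, 99), (302, 200, 155, 98), (308, 124, 177, 147), (314, 124, 178, 149), (320, 127, 157, 133), (326, 124, 175, 146), (332, 123, 177, 147), (338, 124, 178, 148), (344, 208, 163, 104), (350, 210, 164, 105), (356, 207, 162, 102), (362, 208, 162, 102)]
180 [(290, 209, 164, 103), (296, 202, 157, 99), (302, 201, 156, 98), (308, 198, 153, 96), (314, 192, 148, 93), (320, 124, 126, 104), (326, 178, 157, 107), (332, 205, 160, 102), (338, 210, 164, 104), (344, 209, 163, 103), (350, 206, 160, 101), (356, 205, 159, 100), (362, 211, 165, 104)]
```

```bash
python3 - <<'E'
from br2 import *
o=get_obs(); im=np.load("br.npy").astype(int)
pts=[]
for r in range(60,220,2):
    c=[x for x in range(305,345) if im[r,x,0]<150 and abs(im[r,x,1]-im[r,x,0])<16]
    if c: pts.append((np.mean(c),r))
pts=np.array(pts);print(pts[0],pts[-1],len(pts))
E1=onz("wrist",[pts[0],pts[-1]],94,o);d=E1[0]-E1[1];print(E1.round(1),np.linalg.norm(d),np.degrees(np.arctan2(d[1],d[0])),E1.mean(0))
M=onz("wrist",[pts[len(pts)//2]],120,o)[0];print(M,units(o,*E1.mean(0)[:2]),units(o,*M[:2]),units(o,478,-420.2))
E
```

```text
[325.5  78. ] [321. 182.] 53
[[ 486.3 -362.5   94. ]
 [ 469.3 -477.9   94. ]] 116.59492994263765 81.61822013367403 [ 477.78263895 -420.20734141   94.        ]
[ 478.45868418 -416.94474666  120.        ] (np.float64(2.327), np.float64(-0.013)) (np.float64(2.46), np.float64(0.0)) (np.float64(2.329), np.float64(-0.005))
```

Call:
arm_command([
  [0.47,0,0.3],
  [0.47,0,0.3],
  [0.47,0,0.3],
  [0.46,0,0.3],
  [0.46,0,0.3],
], gripper=[60,60,60,60,60], twist=[0,0,0,0,0.5])

```text
time: 73.08
tool_pos: [477.9, -419.7, 234.7]
tcp_rot: [3.142, 0.0, 1.431]
contact_force: [0.2, 0.5, 0.2]
grip_width: 60.1
finger_force: 0.0
```

Call:
arm_command([
  [0,0,0.6],
  [0,0,0.6],
  [0,0,0.6],
  [0,0,0.6],
  [0,0,0.6],
], gripper=[60,60,60,60,60], twist=[0,0,0,0,0])

```text
time: 73.7
tool_pos: [477.8, -419.6, 158.8]
tcp_rot: [-3.141, -0.0, 1.431]
contact_force: [-0.6, -0.3, 0.1]
grip_width: 60.1
finger_force: 0.0
```

Call:
arm_command([
  [0,0,0.6],
  [0,0,0.6],
  [0,0,0.6],
  [0,0,0.5],
  [0,0,0.4],
], gripper=[60,60,60,60,60], twist=[0,0,0,0,0])

```text
time: 74.32
tool_pos: [477.9, -419.4, 91.6]
tcp_rot: [-3.141, -0.0, 1.431]
contact_force: [-0.1, -0.4, -0.1]
grip_width: 60.4
finger_force: 0.0
```

Call:
arm_command([
  [0,0,0],
  [0,0,0],
  [0,0,0],
  [0,0,0],
  [0,0,0],
], gripper=[3,3,3,3,3], twist=[0,0,0,0,0])

```text
time: 74.95
tool_pos: [478.0, -419.5, 92.7]
tcp_rot: [3.141, 0.0, 1.431]
contact_force: [-0.1, -0.2, -0.2]
grip_width: 14.5
finger_force: 0.0
```

Call:
arm_command([
  [0,0,0],
  [0,0,0],
  [0,0,0],
  [0,0,-0.2],
  [0,0,-0.4],
], gripper=[3,3,3,3,3], twist=[0,0,0,0,0])

```text
time: 75.58
tool_pos: [477.4, -418.9, 106.8]
tcp_rot: [-3.14, -0.002, 1.431]
contact_force: [1.0, -0.5, -5.6]
grip_width: 9.8
finger_force: 30.0
```

Call:
arm_command([
  [0,0,-0.91],
  [0,0,-0.91],
  [0,0,-0.91],
  [0,0,-0.91],
  [0,0,-0.91],
], gripper=[3,3,3,3,3], twist=[0,0,0,0,0])

```text
time: 76.2
tool_pos: [477.7, -419.3, 222.3]
tcp_rot: [-3.141, -0.0, 1.431]
contact_force: [-0.2, 0.1, -4.6]
grip_width: 10.1
finger_force: 30.0
```

Call:
arm_command([
  [0,0,0],
  [0,0,0],
  [0,0,0],
  [0,0,0],
  [0,0,0],
], gripper=[3,3,3,3,3], twist=[-0.9,-0.9,-0.9,-0.9,-0.9])

```text
time: 76.82
tool_pos: [477.8, -419.3, 221.5]
tcp_rot: [-3.141, -0.0, 1.826]
contact_force: [0.4, -0.4, -4.5]
grip_width: 9.4
finger_force: 30.0
```

Call:
arm_command([
  [0,0,0],
  [0,0,0],
  [0,0,0],
  [0,0,0],
  [0,0,0],
], gripper=[3,3,3,3,3], twist=[-0.9,-0.9,-0.9,-0.9,-0.9])

```text
time: 77.45
tool_pos: [477.8, -419.3, 221.5]
tcp_rot: [-3.142, -0.0, 2.219]
contact_force: [-0.9, -1.3, -4.7]
grip_width: 9.6
finger_force: 30.0
```

Call:
arm_command([
  [0,0,0],
  [0,0,0],
  [0,0,0],
  [0,0,0],
  [0,0,0],
], gripper=[3,3,3,3,3], twist=[-0.9,-0.9,-0.9,-0.9,-0.9])

```text
time: 78.08
tool_pos: [477.7, -419.3, 221.5]
tcp_rot: [-3.142, -0.0, 2.612]
contact_force: [-0.4, 0.2, -4.6]
grip_width: 9.7
finger_force: 30.0
```

Call:
arm_command([
  [0,0,0],
  [0,0,0],
  [0,0,0],
  [0,0,0],
  [0,0,0],
], gripper=[3,3,3,3,3], twist=[-0.9,-0.9,-0.9,-0.9,-0.9])

```text
time: 78.7
tool_pos: [477.7, -419.3, 221.5]
tcp_rot: [3.141, -0.0, 3.004]
contact_force: [0.5, 1.0, -4.0]
grip_width: 9.7
finger_force: 30.0
```

Call:
arm_command([
  [0,0,0],
  [0,0,0],
  [0,0,0],
  [0,0,0],
  [0,0,0],
], gripper=[3,3,3,3,3], twist=[-0.9,-0.9,-0.7,0,0])

```text
time: 79.32
tool_pos: [477.9, -419.4, 221.4]
tcp_rot: [-3.142, -0.0, -3.065]
contact_force: [0.8, -0.3, -5.1]
grip_width: 10.1
finger_force: 30.0
```

Call:
arm_command([
  [-0.095,0.886,0],
  [-0.095,0.886,0],
  [-0.095,0.886,0],
  [-0.095,0.886,0],
  [-0.095,0.886,0],
], gripper=[3,3,3,3,3], twist=[0,0,0,0,0])

```text
time: 79.95
tool_pos: [481.1, -307.3, 221.4]
tcp_rot: [-3.141, 0.0, -3.064]
contact_force: [0.2, 0.2, -5.1]
grip_width: 9.7
finger_force: 30.0
```

Call:
arm_command([
  [-0.095,0.886,0],
  [-0.095,0.886,0],
  [-0.095,0.886,0],
  [-0.095,0.886,0],
  [-0.095,0.886,0],
], gripper=[3,3,3,3,3], twist=[0,0,0,0,0])

```text
time: 80.58
tool_pos: [484.3, -195.3, 221.3]
tcp_rot: [-3.141, 0.0, -3.063]
contact_force: [0.2, 0.5, -4.7]
grip_width: 9.9
finger_force: 30.0
```

Call:
arm_command([
  [-0.095,0.886,0],
  [-0.095,0.886,0],
  [-0.095,0.886,0],
  [-0.095,0.886,0],
  [-0.095,0.886,0],
], gripper=[3,3,3,3,3], twist=[0,0,0,0,0])

```text
time: 81.2
tool_pos: [487.4, -84.0, 221.3]
tcp_rot: [-3.141, 0.0, -3.063]
contact_force: [-0.2, -0.2, -4.5]
grip_width: 9.7
finger_force: 30.0
```

Call:
arm_command([
  [-0.095,0.886,0],
  [-0.095,0.886,0],
  [-0.095,0.886,0],
  [-0.095,0.886,0],
  [-0.095,0.886,0],
], gripper=[3,3,3,3,3], twist=[0,0,0,0,0])

```text
time: 81.82
tool_pos: [490.4, 27.3, 221.3]
tcp_rot: [-3.141, 0.0, -3.063]
contact_force: [0.8, -0.1, -5.3]
grip_width: 9.8
finger_force: 30.0
```

Call:
arm_command([
  [-0.095,0.886,0],
  [-0.095,0.886,0],
  [-0.095,0.886,0],
  [-0.095,0.886,0],
  [-0.095,0.886,0],
], gripper=[3,3,3,3,3], twist=[0,0,0,0,0])

```text
time: 82.45
tool_pos: [493.4, 138.6, 221.2]
tcp_rot: [-3.142, 0.0, -3.063]
contact_force: [-0.0, 0.1, -4.5]
grip_width: 9.6
finger_force: 30.0
```

Call:
arm_command([
  [-0.91,-0.08,0],
  [-0.91,-0.08,0],
  [-0.91,-0.08,0],
  [-0.91,-0.08,0],
  [-0.91,-0.08,0],
], gripper=[3,3,3,3,3], twist=[0,0,0,0,0])

```text
time: 83.08
tool_pos: [608.3, 137.0, 221.0]
tcp_rot: [-3.141, -0.0, -3.063]
contact_force: [0.6, 0.5, -4.4]
grip_width: 9.6
finger_force: 30.0
```

```bash
python3 hk.py; python3 - <<'E'
from br2 import *
o=get_obs(); b=np.array([.0733,-.9973]);H=np.array([596.1,388])
print("post",units(o,*(H+175*b)),"slot138",units(o,*(H+138*b)))
im=cv2.imread("pics/hk.png")[:,:,::-1].copy()
for B in blobs(hsv(im,(3,170,90),(17,255,255)),30): print("orange",B[:3],onz("wrist",[[B[1][0],B[1][1]+B[1][3]/2]],206,o).round(1))
E
```

```text
83.075 [608.3 137.  221. ] [-180.    -0.  -175.5] [ 0.1   0.53  1.24 -0.    1.37 -1.55] [ 0.6  0.5 -4.4]
red (np.int32(17), [432, 233, 5, 6], [434.5, 235.0]) [[608.4 217.  192. ]]
bar (np.int32(1432), [410, 214, 115, 14], [471.3, 220.1]) [[608.8 208.8 160. ]
 [602.6 305.  160. ]] 93.6 96.5
bar (np.int32(76), [579, 214, 9, 13], [582.9, 220.0]) [[604.2 358.5 160. ]
 [592.3 358.1 160. ]] -177.9 11.9
post (np.float64(-0.159), np.float64(3.072)) slot138 (np.float64(-0.166), np.float64(4.552))
orange (np.int32(5066), [455, 141, 121, 116], [531.2, 188.4]) [[580.4 218.8 206. ]]
orange (np.int32(259), [415, 220, 24, 20], [426.7, 228.7]) [[603.  196.7 206. ]]
orange (np.int32(605), [451, 229, 59, 29], [480.0, 247.8]) [[610.7 222.4 206. ]]
orange (np.int32(132), [512, 285, 21, 9], [523.1, 288.3]) [[642.8 274.2 206. ]]
```

Call:
arm_command([
  [-0.02,0.5,0],
  [-0.02,0.5,0],
  [-0.02,0.5,0],
  [-0.02,0.5,0],
  [-0.02,0.5,0],
], gripper=[3,3,3,3,3], twist=[0,0,0,0,0])

```text
time: 83.75
tool_pos: [605.4, 199.8, 221.3]
tcp_rot: [-3.142, 0.0, -3.063]
contact_force: [-0.0, -0.7, -4.7]
grip_width: 9.7
finger_force: 30.0
```

Call:
arm_command([
  [-0.02,0.5,0],
  [-0.02,0.5,0],
  [-0.01,0.5,0],
  [0,0.5,0],
  [0,0,0],
], gripper=[3,3,3,3,3], twist=[0,0,0,0,0])

```text
time: 84.38
tool_pos: [602.7, 249.7, 221.0]
tcp_rot: [3.142, -0.0, -3.062]
contact_force: [0.0, -0.2, -4.1]
grip_width: 10.0
finger_force: 30.0
```

Call:
arm_command([
  [0,0,0.3],
  [0,0,0.3],
  [0,0,0.2],
  [0,0,0.2],
  [0,0,0],
], gripper=[3,3,3,3,3], twist=[0,0,0,0,0])

```text
time: 85.0
tool_pos: [602.8, 248.4, 195.6]
tcp_rot: [-3.141, -0.001, -3.064]
contact_force: [-0.9, -0.1, -4.4]
grip_width: 9.9
finger_force: 30.0
```

Call:
arm_command([
  [0,0.02,0.2],
  [0,0,0.2],
  [0,0,0.15],
  [0,0,0.1],
  [0,0,0],
], gripper=[3,3,3,3,3], twist=[0,0,0,0,0])

```text
time: 85.62
tool_pos: [602.8, 249.1, 179.7]
tcp_rot: [-3.141, -0.0, -3.063]
contact_force: [0.6, 0.2, -4.7]
grip_width: 10.1
finger_force: 30.0
```

Call:
arm_command([
  [0,0,0.06],
  [0,0,0.04],
  [0,0,0],
  [0,0,0],
  [0,0,0],
], gripper=[3,3,3,3,3], twist=[0,0,0,0,0])

```text
time: 86.25
tool_pos: [603.1, 249.1, 178.2]
tcp_rot: [3.141, 0.001, -3.063]
contact_force: [-2.1, 0.2, 3.5]
grip_width: 9.7
finger_force: 30.0
```

Call:
arm_command([
  [0,0,0],
  [0,0,0],
  [0,0,0],
  [0,0,0],
  [0,0,0],
], gripper=[15,15,15,15,15], twist=[0,0,0,0,0])

```text
time: 86.88
tool_pos: [602.9, 249.1, 177.4]
tcp_rot: [-3.141, -0.0, -3.063]
contact_force: [-0.8, 0.3, 0.5]
grip_width: 15.2
finger_force: 0.0
```

Call:
arm_command([
  [0,0,-0.1],
  [0,0,-0.2],
  [0,0,-0.4],
  [0,0,-0.8],
  [0,0,-1],
], gripper=[15,15,15,15,15], twist=[0,0,0,0,0])

```text
time: 87.5
tool_pos: [602.8, 249.1, 241.0]
tcp_rot: [-3.141, -0.0, -3.063]
contact_force: [0.9, -0.3, 0.2]
grip_width: 14.9
finger_force: 0.0
```

Call:
arm_command([
  [0,0,-1],
  [0,0,-1],
  [0.5,-0.9,-0.5],
  [0.5,-0.9,0],
  [0.5,-0.9,0],
], gripper=[60,60,60,60,60], twist=[0,0,0,0,0])

```text
time: 88.12
tool_pos: [570.5, 178.3, 303.5]
tcp_rot: [3.142, 0.002, -3.063]
contact_force: [0.2, -0.7, 0.1]
grip_width: 58.3
finger_force: 0.0
```

Call:
arm_command([
  [-0.4,-0.5,0],
  [-0.4,-0.5,0],
  [-0.4,-0.5,0],
  [0,-0.5,0],
  [0,-0.5,0],
], gripper=[60,60,60,60,60], twist=[0,0,0,0,0])

```text
time: 88.75
tool_pos: [605.7, 118.2, 302.0]
tcp_rot: [-3.142, -0.001, -3.063]
contact_force: [0.7, -0.1, -1.0]
grip_width: 59.8
finger_force: 0.0
```

```bash
python3 hk.py; python3 - <<'E'
from br2 import *
o=get_obs(); im=cv2.imread("pics/hk.png")[:,:,::-1].copy(); sd=capture("side"); sc=capture("scene")
C=dict(orange=((3,170,90),(17,255,255)),green=((65,60,30),(95,255,255)),blue=((100,120,40),(130,255,255)),red=((0,190,80),(4,255,255)))
for n,i in(("wrist",im),("side",sd),("scene",sc)):
    for k,(a,b) in C.items():
        for B in blobs(hsv(i,a,b),40): print(n,k,B[:3])
b=np.array([.0733,-.9973,0]);H=np.array([596.1,388,160.]);xd=np.array([.9973,.0733,0])
for n,s in(("blue",30),("orange",84.7),("green",139.5)):
    c=H+s*b-[0,0,14]
    print(n,"top ctr / foot ctr", "wrist",proj("wrist",[c+[0,0,60],c-[0,0,54]],o).round().tolist(),"side",proj("side",[c+[0,0,60],c-[0,0,54]]).round().tolist(),"scene",proj("scene",[c+[0,0,60],c-[0,0,54]]).round().tolist())
print("probe top expected side/scene",proj("side",[[640.5,72,161]]),proj("scene",[[640.5,72,161]]))
E
```

```text
88.75 [605.7 118.2 302. ] [-180.    -0.  -175.5] [ 0.07  0.48  1.1  -0.    1.56 -1.58] [ 0.7 -0.1 -1. ]
red (np.int32(53), [415, 203, 10, 9], [419.2, 206.8]) [[608.6 214.  192. ]]
bar (np.int32(253), [406, 194, 36, 10], [427.1, 197.9]) [[606.9 209.7 160. ]
 [606.8 248.5 160. ]] 90.2 38.8
bar (np.int32(219), [470, 194, 22, 11], [480.1, 199.0]) [[604.9 280.8 160. ]
 [601.8 304.7 160. ]] 97.5 24.2
bar (np.int32(136), [525, 194, 14, 11], [531.6, 198.8]) [[601.2 343.8 160. ]
 [595.8 359.7 160. ]] 108.8 16.7
wrist orange (np.int32(2691), [465, 140, 57, 98], [497.6, 185.0])
wrist orange (np.int32(155), [409, 197, 16, 15], [416.9, 204.3])
wrist orange (np.int32(70), [271, 213, 17, 11], [278.2, 219.8])
wrist green (np.int32(1572), [404, 140, 39, 56], [421.8, 169.7])
wrist green (np.int32(67), [456, 191, 6, 42], [458.3, 214.7])
wrist green (np.int32(577), [402, 201, 38, 29], [419.0, 216.3])
wrist blue (np.int32(121), [563, 175, 13, 52], [569.5, 202.6])
side orange (np.int32(2121), [408, 156, 60, 57], [438.9, 185.6])
side orange (np.int32(927), [212, 239, 60, 45], [244.4, 254.4])
side orange (n
[... 913 characters left out ...]
.1])
scene blue (np.int32(228), [558, 186, 8, 39], [561.4, 207.7])
scene blue (np.int32(50), [630, 274, 10, 9], [635.3, 278.4])
scene red (np.int32(1596), [0, 255, 43, 71], [14.9, 296.3])
blue top ctr / foot ctr wrist [[571.0, 211.0], [503.0, 185.0]] side [[225.0, 256.0], [232.0, 303.0]] scene [[439.0, 288.0], [429.0, 310.0]]
orange top ctr / foot ctr wrist [[518.0, 211.0], [463.0, 185.0]] side [[234.0, 239.0], [240.0, 285.0]] scene [[414.0, 280.0], [406.0, 303.0]]
green top ctr / foot ctr wrist [[462.0, 211.0], [422.0, 185.0]] side [[243.0, 224.0], [248.0, 269.0]] scene [[390.0, 272.0], [384.0, 295.0]]
probe top expected side/scene [[259.01991226 199.75084561]] [[309.49084547 264.36596637]]
```

The brackets' pixel positions match hanging at the expected heights, and the hook and probe are in place. Handing in.

```bash
python3 -c "
from plant import *
print(close_job())"
```

```text
the job is handed in; nothing more can be done
None
```

I handed the job in: bead probed end to end, probe back in its holder, hook fully out, and the blue, small orange and green brackets hung on it. The close call gave no verdict, and I viewed 15 pictures against the limit of 14.

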